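# Lay a boiled-egg breakfast

## Robot

A 6-joint arm with a two-finger parallel gripper is mounted at the origin on the work surface; the furniture and walls round the work are solid. World frame = base frame: x ahead of the robot, y to its left, z up, the work surface at z = 0. Lengths are in m, angles in rad, forces in N, time in s.
With the tool pointing down it reaches from about 0.375 to 0.975 m from the base axis. Payload 3.8 kg.
Tool frame: the origin (TCP) lies midway between the tips of the shut fingers; the grasp point (between the pads) lies 19 mm behind it; z points along the fingers, y is the line along which they close (so a half turn about z gives the same grasp; the last joint's range is limited). The gripper opens to 85 mm and grips with 20 to 120 N. Pads are 22 mm wide; open, the fingers measure 114 mm over their backs; the gripper's body (76 mm by 85 mm) begins 54 mm behind the grasp point. The pads swing forward as they close: fully open they stand 13 mm farther back than shut.
Start: joints at [1.253, 0.264, 1.604, -0, 1.274, -0.037], TCP at [0.187, 0.649, 0.231] pointing down, gripper open.
Joint ranges: [-2.63, 2.63], [-0.94, 2.18], [0.31, 2.57], [-1.31, 4.45], [0, 2.66], [-2.55, 2.55]. Speed limits (rad/s): [2.57, 2.57, 3.14, 3.14, 3.14, 3.14].

## Interface

Orientations are given as a rotation vector (axis times angle).
In Python, from workcell import bot, read_camera, camera_info, ticket gives the robot as it stands.
- The arm moves only by the tool servo_tool, never from a script. Its argument "targets" is a list of rows, each an object of numbers: "hand": the closure, from -1 (fully open) to 1 (shut); "x", "y", "z": the shift along the tool's x, y, z as a fraction of full scale; "roll": the turn about the tool's z as a fraction of full scale. In form: [{"hand": .., "x": .., "y": .., "z": .., "roll": ..}, ...]. A call has 1 to 10 rows; each row is the pose to reach, as a shift and turn from the pose commanded when the call began, along the tool's axes at that moment, turning the shorter way round; what a row does not reach only later rows make up. Full scale, the value 1, is 50 cm for a shift and 180 degrees for a turn. A row lasts 1/12 s, in which the tool goes at most 41.7 mm and 7.16 degrees, less where a joint would pass 70% of its speed; a pose out of reach is approached as far as the arm can. A call with a number of a shift or a turn outside -1 to 1 is refused whole. A call with a gripper value outside its range is refused whole. The fingers move at their own pace and stop on an object; "grip_force" is the grip in N (left out, the last holds). Time passes only in rows, so rows that repeat a pose let the fingers close. It gives the time, the measured TCP pose, the force, the opening and the grip force at its end, in the units of the state.
- bot.read_state(): the state, without advancing time (a new reading comes with each control period).
- read_camera(name): name is "scene" or "top"; returns the picture (420x560x3 uint8, red, green, blue); there is no depth.
- camera_info(name): a dict with "fx", "fy", "cx", "cy" (pixels), "k1" (the pictures are not rectified: a ray, as slopes to the right and down, at radius r is drawn at 1 + k1 r^2 times it, then the intrinsics apply), "eye" and "orientation" of the camera in the world. Camera axes: x right, y down, z forward; pixel columns grow to the right and rows downward; lengths in m; the calibration is good to about 2 mm. A picture is of the moment at which its call begins. camera_info takes no time and is no camera call.
- ticket.finish_job(): hands the job in; it is judged then, once.
The state is a dict: "time": time; "q": joint angles; "joint_vel": joint speeds; "joint_torque": joint torques, N m; "tool_pos": TCP position; "tcp_rot": TCP orientation; "wrist_force": force on the tool from outside, world axes, zero at the start; "torque": the same for the moment, N m; "width": opening from 0.0 (shut) to 1.0 (fully open); "grip_force": force on a finger pad.
Only numpy, scipy, OpenCV 4.12 (cv2) and the standard library are available. Lean on these libraries where they do the work, as an engineer would, in place of code of your own. Each camera call takes 0.05 s, during which the arm holds its last target. There are 200 camera calls.

## Task

Lay the boiled-egg breakfast on the blue place mat for a guest who sits on the robot's side: stand the egg cup in the middle of the white dish and the brown egg from the tray upright in it, the white pepper mill upright on the mat to the left of the dish and level with it, and the spoon flat on the mat to the right of the dish, level with it, straight, with its bowl pointing away from the guest. Stand the mug in the middle of the round wooden trivet with its handle pointing to the guest's right. Set the egg down gently and leave the dish, the trivet and the salt pot where they are.

Things in the scene. Friction and masses are not known exactly. Their poses are not given: they have to be found in the camera images.
- place_mat: blue woven place mat, fixed flat on the worktop, 340 mm deep (its x axis, which points away from the guest and the robot) by 380 mm wide (its y axis, which points to the guest's left), 3 mm thick; origin at the centre of its underside. The dish, the trivet and the salt pot stand on it, so their undersides are at z = 3 mm
- white_dish: round white dish, 172 mm across, 24 mm high at the rim, already on the mat (on the mat's middle line, 20 mm nearer the guest than its centre) and to stay there; its floor is flat within 40 mm of the centre, 6 mm above its underside. Origin at the centre of its underside; z up
- wood_trivet: round dark wooden trivet, 91 mm across, 12 mm thick, lying on the mat behind the dish, to the left or to the right; to stay there. Origin at the centre of its underside; its x and y axes are parallel to the mat's
- salt_pot: round grey salt pot with a wooden lid and knob, 77 mm across, 70 mm high, on the mat behind the dish beside the trivet; a bystander, not to be moved. Origin at the centre of its underside
- egg_tray: white egg tray for twelve, 309 mm long (its y axis), 107 mm wide (x), fixed on the worktop; its pockets are 50 mm apart, their floors about 22 mm high and the ribs between them 32 to 43 mm high. Origin at the centre of its underside
- egg: the one brown egg in the egg tray, 40 mm across, 49 mm high, 60 g, upright in a pocket (lower end about 22 mm above the worktop), widest about 23 mm above its lower end. Origin at its lower end, z along its length. Take it by its upper part: in the egg cup its lower end is about 32 mm above the cup's underside, so fingertips under 19 mm above the egg's lower end would meet the rim
- egg_cup: light stoneware egg cup on a foot, 47 mm across at the rim, 50 mm high, foot 38 mm across, standing on the worktop. Origin at the centre of its underside, z up; it can be taken across the rim
- pepper_mill: tall turned white pepper mill, 69 mm across at the foot, 238 mm high, 240 g, standing on the worktop; its head (177 to 238 mm up) is 56 mm across. Origin at the centre of its underside, z up
- mug: empty stoneware mug with a grey foot, 82 mm across, 92 mm high, 310 g, standing on the worktop. Origin on the underside, z up; the handle points along its -y axis and the middle of the round body is 16 mm from the origin towards +y. The upper arm of the loop handle is a bar 10 mm wide (x) that runs from y = -52 to -24 mm, 66 to 78 mm above the underside: it can be pinched across x from above
- spoon: steel spoon, 188 mm long (its x axis; the bowl is at the +x end), bowl 38 mm wide, 15 mm high, 45 g, lying on the worktop bowl up; origin below the middle of its length, z up. Grasped across at the middle it fills about 27 mm between the fingers, less towards the handle's end: open to 50 mm or so for it, fingertips close to the surface

How it is judged:
At the end, for the whole second after the job is handed in: Egg cup upright within 15 mm of the dish's middle, egg upright in it; mill upright between dish and mat's left edge, spoon flat, straight (0.2 rad) between dish and right edge, both level with the dish (40 mm); mug within 13 mm of the trivet's middle, handle right (0.4 rad); all at rest (horizontal distance between egg_cup and white_dish below 0.015 m and z of egg_cup in the frame of white_dish between 0.002 and 0.01 m and angle between egg_cup's own z axis and vertical below 0.1 rad and horizontal distance between egg and egg_cup below 0.008 m and z of egg in the frame of egg_cup between 0.025 and 0.04 m and angle between egg's own z axis and vertical below 0.3 rad and linear speed of each of egg_cup, egg, pepper_mill, mug, spoon below 0.02 m/s and y of pepper_mill in the frame of place_mat between 0.118 and 0.165 m and x of pepper_mill in the frame of place_mat between -0.06 and 0.02 m and z of pepper_mill in the frame of place_mat below 0.008 m and angle between each of pepper_mill, mug's own z axis and vertical below 0.08 rad and y of wood_trivet in the frame of mug between 0.004 and 0.029 m and x of wood_trivet in the frame of mug between -0.013 and 0.013 m and z of mug in the frame of wood_trivet between 0.008 and 0.016 m and angle between the y axis of mug and the y axis of wood_trivet, either way round below 0.4 rad and y of mug in the frame of wood_trivet below 0 m and y of spoon in the frame of place_mat between -0.176 and -0.102 m and x of spoon in the frame of place_mat between -0.06 and 0.02 m and z of spoon in the frame of place_mat below 0.01 m and angle between the x axis of spoon and the x axis of place_mat, either way round below 0.2 rad and angle between spoon's own z axis and vertical below 0.15 rad and y of white_dish in the frame of spoon above 0.08 m); the robot touches nothing.
It fails at once if the dish is shifted by more than 15 mm (distance of white_dish from where it was at the start of the episode above 0.015 m).
It fails at once if the trivet is shifted by more than 15 mm (distance of wood_trivet from where it was at the start of the episode above 0.015 m).
It fails at once if the salt pot is shifted by more than 15 mm (distance of salt_pot from where it was at the start of the episode above 0.015 m).
It fails at once if the egg is rammed into the egg cup (over 30 N) (contact force between egg and egg_cup above 30 N).
It fails at once if the egg is dropped (moves faster than 0.5 m/s with no finger on it) (linear speed of egg above 0.5 m/s and contact force between egg and the fingers below 0.2 N).
It also fails if it takes over 147 s, if anything falls off the work surface, if the arm or the gripper's body presses on something with over 40 N, if the wrist force passes 120 N, or if a joint passes its speed limit or range.

## Working session

There is one attempt and no reset: what is moved stays moved. The work goes in short steps, Python scripts to look and compute and a tool call to move; the robot and the scene stay as the last step left them, time stands still between calls to the robot, and variables do not carry over. Pictures are saved under pics/ and viewed, at most 14 in all, crops included, and the job is handed in when it is done.

Besides the shell and the picture viewer there is one more tool, called after ">>>" as name(argument=value, ...), one argument or row to a line, values as JSON. servo_tool: Moves the arm, as the interface text tells. Its arguments: {"type":"object","properties":{"targets":{"type":"array"},"grip_force":{"type":"number"}},"required":["targets"]}

```bash
mkdir -p pics; cat > h.py <<'E'
import numpy as np, cv2
from scipy.spatial.transform import Rotation as R
from workcell import bot, read_camera, camera_info, ticket
def shot(n,f=None):
    im=read_camera(n)
    if f: cv2.imwrite('pics/'+f,cv2.cvtColor(im,cv2.COLOR_RGB2BGR))
    return im
def rot(o):
    o=np.array(o,float)
    return o if o.shape==(3,3) else (R.from_rotvec(o).as_matrix() if o.size==3 else R.from_quat(o).as_matrix())
def ray(ci,u,v):
    d=np.array([(u-ci['cx'])/ci['fx'],(v-ci['cy'])/ci['fy']]); s=d.copy()
    for _ in range(20): s=d/(1+ci['k1']*(s@s))
    return np.array(ci['eye'],float),rot(ci['orientation'])@np.array([s[0],s[1],1])
def onz(n,u,v,z):
    e,d=ray(camera_info(n),u,v); return e+d*(z-e[2])/d[2]
def tri(a,b):
    e1,d1=ray(camera_info('scene'),*a); e2,d2=ray(camera_info('top'),*b)
    d1/=np.linalg.norm(d1); d2/=np.linalg.norm(d2)
    t=np.linalg.lstsq(np.c_[d1,-d2],e2-e1,rcond=None)[0]
    p,q=e1+d1*t[0],e2+d2*t[1]; return (p+q)/2,np.linalg.norm(p-q)
def proj(n,p):
    ci=camera_info(n); c=rot(ci['orientation']).T@(np.array(p,float)-ci['eye']); s=c[:2]/c[2]; s=s*(1+ci['k1']*(s@s))
    return np.array([s[0]*ci['fx']+ci['cx'],s[1]*ci['fy']+ci['cy']])
E
python3 - <<'E'
from h import *
np.set_printoptions(precision=4,suppress=True)
for n in ('scene','top'): print(n,camera_info(n)); shot(n,n+'0.png')
print(bot.read_state())
E
```

```text
scene {'fx': 504.02002714346366, 'fy': 504.02002714346366, 'cx': 278.22902251348387, 'cy': 216.35293102047495, 'k1': -0.1796530335002731, 'eye': array([ 0.1682, -0.6974,  1.0161]), 'orientation': array([-2.3354,  0.5701, -0.2211])}
top {'fx': 396.0079110730723, 'fy': 396.0079110730723, 'cx': 276.14363245741174, 'cy': 208.3165741244193, 'k1': -0.02258714128439314, 'eye': array([0.4344, 0.0916, 0.9385]), 'orientation': array([-2.1393,  2.1664, -0.1283])}
{'time': 0.1, 'q': array([ 1.2531,  0.2647,  1.6052,  0.    ,  1.2737, -0.0369]), 'joint_vel': array([-0.0003, -0.0006, -0.0024,  0.0018, -0.0011, -0.0012]), 'joint_torque': array([  0.0007, -51.6708, -36.859 ,  -0.0001,   0.0063,  -0.    ]), 'tool_pos': array([0.1869, 0.6479, 0.2301]), 'tcp_rot': array([-0.4396, -3.1103,  0.0031]), 'wrist_force': array([-1.2823,  0.2809,  0.6385]), 'torque': array([ 0.0289, -0.028 , -0.0318]), 'grip_force': 0.0, 'width': 0.9997600459980652}
```

View pics/scene0.png

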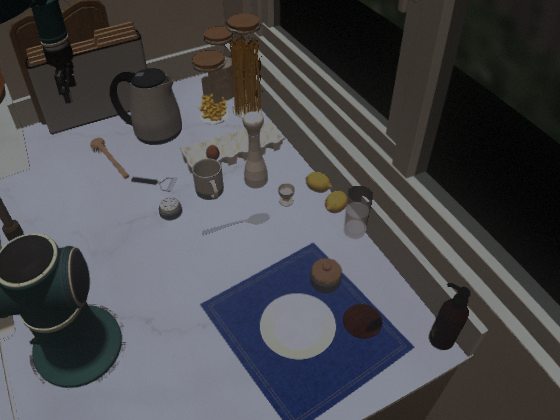

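View pics/top0.png

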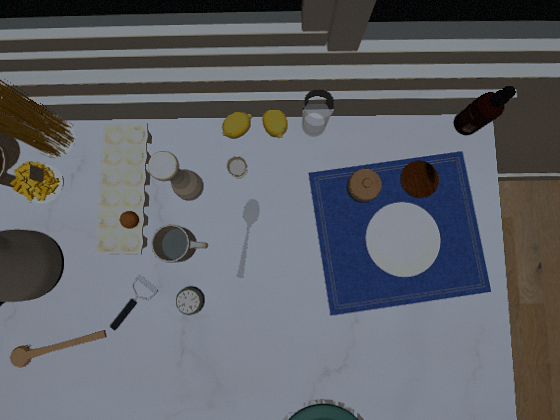

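The robot base is the green column (scene lower left). Mat, dish (top 403,239), trivet (420,179), salt pot (365,185), egg (129,219), egg cup (237,167), mill head (164,166), mug (172,244, handle to the right) and spoon (245,240) are all visible. I'll enlarge the pictures with contours drawn to get pixel positions.

```bash
cat > seg.py <<'E'
from h import *
def load(f): return cv2.cvtColor(cv2.imread('pics/'+f),cv2.COLOR_BGR2RGB)
def hsv(im): return cv2.cvtColor(im,cv2.COLOR_RGB2HSV).astype(int)
def big(m,box=None):
    m=m.astype(np.uint8)
    if box: k=np.zeros_like(m); x0,y0,x1,y1=box; k[y0:y1,x0:x1]=1; m=m*k
    cs=cv2.findContours(m,cv2.RETR_EXTERNAL,cv2.CHAIN_APPROX_NONE)[0]
    return max(cs,key=cv2.contourArea) if cs else None
E
python3 - <<'E'
from seg import *
np.set_printoptions(precision=4,suppress=True)
t=load('top0.png'); s=load('scene0.png')
ht,hs=hsv(t),hsv(s)
res={}
for n,h in (('top',ht),('scene',hs)):
    blue=(h[...,0]>105)&(h[...,0]<130)&(h[...,1]>120)
    c=big(blue); hull=cv2.convexHull(c); q=cv2.approxPolyDP(hull,0.03*cv2.arcLength(hull,True),True)[:,0]
    print(n,'mat px',q.tolist()); P=np.array([onz(n,*p,0.003) for p in q]); print(P[:,:2], 'c',P.mean(0)[:2])
for n,h,box in (('top',ht,(360,195,445,282)),('scene',hs,(255,288,340,360))):
    m=(h[...,1]<60)&(h[...,2]>120); c=big(m,box); e=cv2.fitEllipse(cv2.convexHull(c)); print(n,'dish',e, onz(n,*e[0],0.027)[:2])
for n,h,box in (('top',ht,(395,155,445,202)),('scene',hs,(338,298,388,342))):
    m=~((h[...,0]>100)&(h[...,0]<135))&(h[...,1]>60); c=big(m,box); e=cv2.fitEllipse(cv2.convexHull(c)); print(n,'trivet',e, onz(n,*e[0],0.015)[:2])
for n,h,box in (('top',ht,(112,205,146,232)),('scene',hs,(200,140,224,163))):
    m=(h[...,0]<18)&(h[...,1]>90); c=big(m,box); e=cv2.fitEllipse(c); print(n,'egg',e,cv2.boundingRect(c))
a=cv2.resize(t[140:290,90:280],None,fx=4,fy=4,interpolation=cv2.INTER_CUBIC)
b=cv2.resize(s[105:240,150:310],None,fx=4.4,fy=4.4,interpolation=cv2.INTER_CUBIC)
for n,im,o,f in (('a',a,(90,140),4),('b',b,(150,105),4.4)):
    im=np.clip(im.astype(float)*1.5,0,255).astype(np.uint8)
    for k in range(0,200,20):
        x=int(k*f); 
        if x<im.shape[1]: im[:8,x:x+2]=(255,0,0); cv2.putText(im,str(o[0]+k),(x,20),0,.4,(255,0,0))
        if x<im.shape[0]: im[x:x+2,:8]=(255,0,0); cv2.putText(im,str(o[1]+k),(10,x+4),0,.4,(255,0,0))
    cv2.imwrite(f'pics/crop_{n}.png',cv2.cvtColor(im,cv2.COLOR_RGB2BGR))
E
```

```text
top mat px [[461, 152], [490, 291], [331, 314], [309, 173]]
[[ 0.6851 -0.3531]
 [ 0.3526 -0.3978]
 [ 0.3059 -0.0259]
 [ 0.6378  0.0174]] c [ 0.4953 -0.1899]
scene mat px [[313, 244], [413, 347], [283, 419], [201, 304]]
[[ 0.6349  0.0107]
 [ 0.6842 -0.358 ]
 [ 0.3481 -0.3664]
 [ 0.3051 -0.028 ]] c [ 0.4931 -0.1854]
top dish ((402.7284851074219, 239.1396942138672), (72.77129364013672, 75.65838623046875), 137.4012451171875) [ 0.4749 -0.1925]
scene dish ((297.386962890625, 325.89910888671875), (65.47496795654297, 75.48927307128906), 94.13101196289062) [ 0.473  -0.1977]
top trivet ((419.1815185546875, 178.88229370117188), (36.48287582397461, 38.242889404296875), 119.4392318725586) [ 0.6175 -0.2429]
scene trivet ((362.1370544433594, 320.79437255859375), (33.14068603515625, 38.700355529785156), 106.71039581298828) [ 0.6148 -0.2497]
top egg ((128.9700469970703, 219.15480041503906), (16.069889068603516, 17.81021499633789), 92.01432037353516) (120, 211, 19, 17)
scene egg ((211.93833923339844, 151.12001037597656), (10.230745315551758, 10.897717475891113), 45.19710159301758) (207, 146, 11, 11)
```

View pics/crop_a.png

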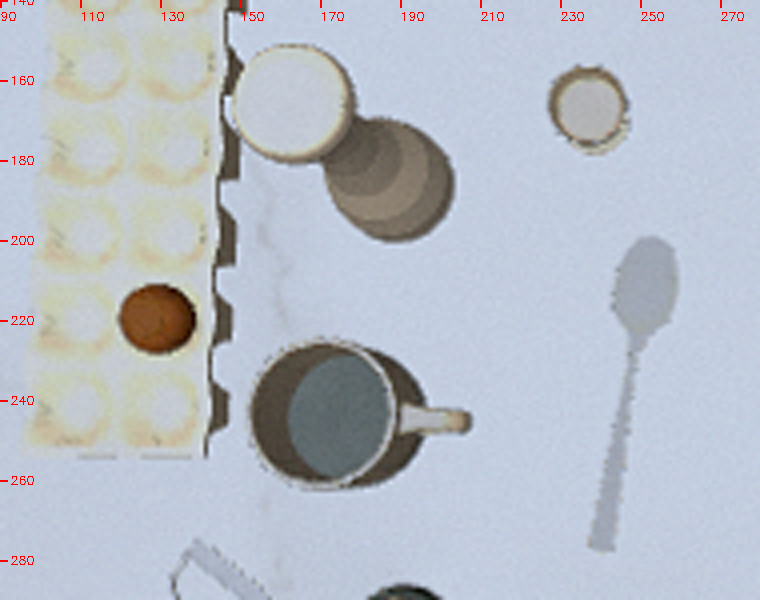

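View pics/crop_b.png

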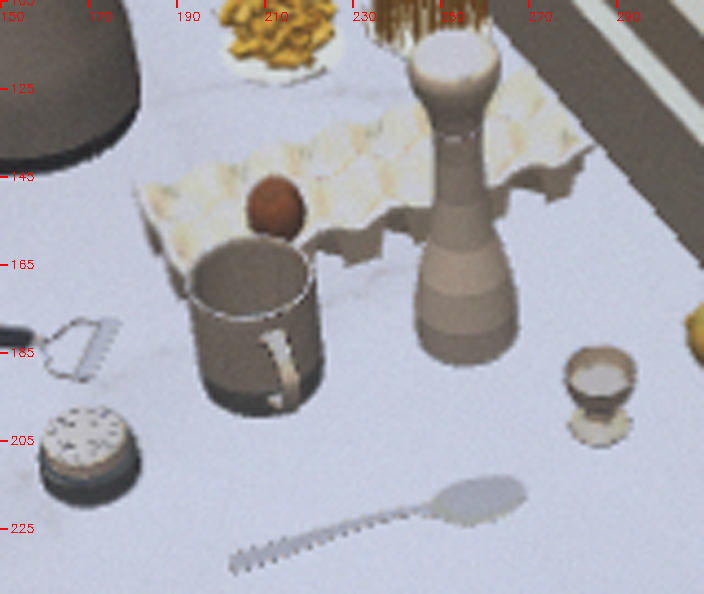

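The top crop shows the mill head at about (163,166), its foot at (189,185), the cup rim at (237,166), the mug rim at (170.5,243.5) with its handle end at (207,245), the spoon tip at (252.5,199) and its end at (240.5,278). In the scene crop they are: mill top (253.6,118.6), cup rim (286.4,190.2), mug rim (207.3,168.2), egg (212.7,152.3), spoon from (269.5,216) to (203,233).

```bash
python3 - <<'E'
from h import *
np.set_printoptions(precision=4,suppress=True)
for n,a,b in [('mill',(253.6,118.6),(163.2,165.8)),('cup rim',(286.4,190.2),(237.2,166.2)),('mug rim',(207.3,168.2),(170.5,243.5)),
 ('handle end',(150+275/4.4,105+332/4.4),(90+405/4,140+418/4)),('egg',(212.7,152.3),(128.97,219.15)),('tip',(269.5,215.9),(252.5,199)),('end',(203,233),(240.5,277.7)),
 ('dish',(297.4,325.9),(402.7,239.1)),('trivet',(362.1,320.8),(419.2,178.9)),('mat1',(413,347),(461,152)),('mat2',(313,244),(309,173)),('mat3',(201,304),(331,314)),
 ('salt knob',(326,266),(367,183))]:
    p,e=tri(a,b); print(n,p,'gap',round(e,4),'top@z',onz('top',*b,p[2])[:2],'sc@z',onz('scene',*a,p[2])[:2])
print('foot',onz('top',188.7,185.5,0)[:2])
print('spoon top z=.008',onz('top',252.5,199,.01)[:2],onz('top',240.5,277.7,.008)[:2])
st=bot.read_state(); T=R.from_rotvec(st['tcp_rot']).as_matrix(); print(T)
for z in (0.0,0.05): print('tcp px',proj('scene',st['tool_pos']+[0,0,z]),proj('top',st['tool_pos']+[0,0,z]))
print('handle top @.078',onz('top',190,244.3,.075),onz('top',207,245,.072))
E
```

```text
mill [0.6097 0.3047 0.2213] gap 0.0038 top@z [0.6078 0.3052] sc@z [0.6116 0.3044]
cup rim [0.6484 0.1862 0.0415] gap 0.0012 top@z [0.6478 0.1864] sc@z [0.649  0.1861]
mug rim [0.471  0.3244 0.0877] gap 0.004 top@z [0.4691 0.3251] sc@z [0.4728 0.3236]
handle end [0.4685 0.282  0.0772] gap 0.0036 top@z [0.4668 0.2826] sc@z [0.4702 0.2813]
egg [0.5284 0.4341 0.0418] gap 0.0017 top@z [0.5276 0.4344] sc@z [0.5292 0.4338]
tip [0.5777 0.1533 0.0029] gap 0.003 top@z [0.5763 0.1538] sc@z [0.5792 0.153 ]
end [0.3924 0.1825 0.0001] gap 0.0031 top@z [0.3909 0.183 ] sc@z [0.3938 0.1818]
dish [ 0.4752 -0.1944  0.0205] gap 0.0002 top@z [ 0.4753 -0.1945] sc@z [ 0.4751 -0.1944]
trivet [ 0.6189 -0.2459  0.0064] gap 0.0007 top@z [ 0.6192 -0.246 ] sc@z [ 0.6185 -0.2458]
mat1 [ 0.6869 -0.356  -0.0028] gap 0.0005 top@z [ 0.6866 -0.3559] sc@z [ 0.6872 -0.356 ]
mat2 [ 0.6393  0.0168 -0.0058] gap 0.0007 top@z [0.6397 0.0167] sc@z [0.6389 0.0169]
mat3 [ 0.3055 -0.0262  0.0003] gap 0.0001 top@z [ 0.3055 -0.0263] sc@z [ 0.3054 -0.0262]
salt knob [ 0.5992 -0.1066  0.0665] gap 0.0004 top@z [ 0.5994 -0.1067] sc@z [ 0.599  -0.1066]
foot [0.6118 0.308 ]
spoon top z=.008 [0.5752 0.1533] [0.3913 0.1822]
[[-0.9608  0.2771 -0.0006]
 [ 0.2771  0.9608 -0.0019]
 [ 0.0001 -0.002  -1.    ]]
tcp px [70.9944 97.4037] [-38.4798 404.7298]
tcp px [66.4469 82.8087] [-62.569  415.7289]
handle top @.078 [0.4674 0.2858 0.075 ] [0.4655 0.2492 0.072 ]
```

```bash
cat >> h.py <<'E'
def delta(p,yaw=None):
    """shift in tool axes (fractions) from the measured pose to world p, and roll to bring the tool's y axis to the world angle yaw"""
    s=bot.read_state(); T=R.from_rotvec(s['tcp_rot']).as_matrix(); d=np.array(p)-s['tool_pos']
    y0=np.arctan2(T[1,1],T[0,1]); r=0 if yaw is None else -((yaw-y0+np.pi)%(2*np.pi)-np.pi)/np.pi
    print('d',np.round(T.T@d/.5,4),'roll',round(r,4),'rows',round(max(np.linalg.norm(d)/.0417,abs(r)*180/7.16),1),'q',np.round(s['q'],2),'t',round(s['time'],1),'tool',np.round(s['tool_pos'],4),'yaw',round(y0,3))
E
python3 - <<'E'
from h import *
np.set_printoptions(precision=4,suppress=True)
delta([.484,.165,.12],1.415)
def both(n,sc,tp,z):
    a,b=onz('scene',*sc,z)[:2],onz('top',*tp,z)[:2]; print(n,a,b,'avg',(a+b)/2)
both('cup',(286.4,190.2),(237.2,166.2),.05); both('mill',(253.6,118.6),(163.2,165.8),.238); both('mug',(207.3,168.2),(170.5,243.5),.092)
both('egg',(212.7,152.3),(128.97,219.15),.048); both('tip',(269.5,215.9),(252.5,199),.01); both('end',(203,233),(240.5,277.7),.006)
both('dish',(297.4,325.9),(402.7,239.1),.027); both('trivet',(362.1,320.8),(419.2,178.9),.015); both('barout',(150+290/4.4,105+355/4.4),(90+470/4,140+421/4),.065)
print('tray edge',onz('top',90+225/4,140+30/4,.03)-onz('top',90+208/4,140+440/4,.03))
E
```

```text
d [-0.8387 -0.7629  0.2216] roll -0.0398 rows 13.9 q [ 1.25  0.26  1.61  0.    1.27 -0.04] t 0.1 tool [0.1869 0.6479 0.2301] yaw 1.29
cup [0.6448 0.1784] [0.6458 0.1855] avg [0.6453 0.1819]
mill [0.6023 0.2833] [0.6038 0.3002] avg [0.603  0.2917]
mug [0.4714 0.3189] [0.4689 0.3239] avg [0.4702 0.3214]
egg [0.5269 0.4266] [0.527 0.432] avg [0.5269 0.4293]
tip [0.5763 0.1471] [0.5752 0.1533] avg [0.5758 0.1502]
end [0.3925 0.1767] [0.3912 0.1824] avg [0.3918 0.1796]
dish [ 0.473  -0.1977] [ 0.475  -0.1924] avg [ 0.474  -0.1951]
trivet [ 0.6147 -0.2497] [ 0.6175 -0.2429] avg [ 0.6161 -0.2463]
barout [0.4745 0.2701] [0.4652 0.2493] avg [0.4699 0.2597]
tray edge [ 0.2418 -0.0026  0.    ]
```

>>> servo_tool(
  targets=[
    {"x":-0.6,"y":-0.545,"z":0.16,"roll":-0.04,"hand":-0.2},
    {"x":-0.6,"y":-0.545,"z":0.16,"roll":-0.04,"hand":-0.2},
    {"x":-0.6,"y":-0.545,"z":0.16,"roll":-0.04,"hand":-0.2},
    {"x":-0.6,"y":-0.545,"z":0.16,"roll":-0.04,"hand":-0.2},
    {"x":-0.6,"y":-0.545,"z":0.16,"roll":-0.04,"hand":-0.2},
    {"x":-0.6,"y":-0.545,"z":0.16,"roll":-0.04,"hand":-0.2},
    {"x":-0.6,"y":-0.545,"z":0.16,"roll":-0.04,"hand":-0.2},
    {"x":-0.6,"y":-0.545,"z":0.16,"roll":-0.04,"hand":-0.2},
    {"x":-0.6,"y":-0.545,"z":0.16,"roll":-0.04,"hand":-0.2},
    {"x":-0.6,"y":-0.545,"z":0.16,"roll":-0.04,"hand":-0.2},
  ],
)

```text
time: 0.93
tool_pos: [0.4001, 0.3012, 0.1505]
tcp_rot: [-0.243, -3.132, 0.001]
wrist_force: [1.0, 0.6, -0.4]
width: 0.599
grip_force: 0.0
```

```bash
python3 -c "
from h import *
delta([.484,.165,.1],1.415)"
```

```text
d [-0.2079 -0.2432  0.1011] roll 0.0002 rows 4.0 q [ 0.6   0.    2.06 -0.    1.09 -0.82] t 0.9 tool [0.4001 0.3012 0.1505] yaw 1.416
```

>>> servo_tool(
  targets=[
    {"x":-0.12,"y":-0.14,"z":0.06,"hand":-0.2},
    {"x":-0.208,"y":-0.243,"z":0.1,"hand":-0.2},
    {"x":-0.208,"y":-0.243,"z":0.1,"hand":-0.2},
    {"x":-0.208,"y":-0.243,"z":0.1,"hand":-0.2},
    {"x":-0.208,"y":-0.243,"z":0.1,"hand":-0.2},
    {"x":-0.208,"y":-0.243,"z":0.1,"hand":-0.2},
    {"x":-0.208,"y":-0.243,"z":0.1,"hand":-0.2},
  ],
)

```text
invalid input
```

```bash
python3 - <<'E'
from h import *
delta([.484,.165,.1],1.415)
t=shot('top','top1.png'); s=shot('scene','scene1.png')
st=bot.read_state(); T=R.from_rotvec(st['tcp_rot']).as_matrix(); p=st['tool_pos']
out=[]
for n,im in (('top',t),('scene',s)):
    c=proj(n,p).astype(int); x0,y0=c-[45,60]; x0,y0=max(x0,0),max(y0,0)
    k=cv2.resize(im[y0:y0+120,x0:x0+90],None,fx=4.4,fy=4.4,interpolation=cv2.INTER_CUBIC)
    k=np.clip(k*1.6,0,255).astype(np.uint8)
    # tip inner corners: pads 22 wide, 51 mm apart, about 5 mm behind the TCP
    for sy in (-1,1):
        for sx in (-.011,.011):
            q=(proj(n,p+T@[sx,sy*.0255,-.006])-[x0,y0]+.5)*4.4
            cv2.circle(k,tuple(q.astype(int)),3,(255,0,0),1)
    print(n,x0,y0); out.append(k)
cv2.imwrite('pics/cal.png',cv2.cvtColor(np.hstack(out),cv2.COLOR_RGB2BGR))
E
```

```text
d [-0.2079 -0.2432  0.1011] roll 0.0002 rows 4.0 q [ 0.6   0.    2.06 -0.    1.09 -0.82] t 0.9 tool [0.4001 0.3012 0.1505] yaw 1.416
top 129 216
scene 137 104
```

View pics/cal.png

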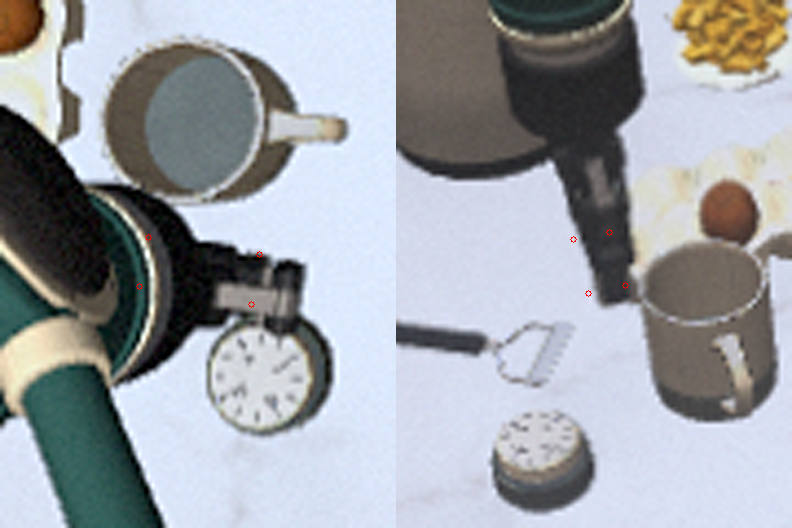

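The picture shows the gripper still at the old place, because the second move was refused for want of the "roll" field. The fingertip in both views lies within 1–2 px of its prediction. I'll repeat the move with all fields.

>>> servo_tool(
  targets=[
    {"x":-0.12,"y":-0.14,"z":0.06,"roll":0,"hand":-0.2},
    {"x":-0.208,"y":-0.243,"z":0.18,"roll":0,"hand":-0.2},
    {"x":-0.208,"y":-0.243,"z":0.18,"roll":0,"hand":-0.2},
    {"x":-0.208,"y":-0.243,"z":0.18,"roll":0,"hand":-0.2},
    {"x":-0.208,"y":-0.243,"z":0.18,"roll":0,"hand":-0.2},
    {"x":-0.208,"y":-0.243,"z":0.18,"roll":0,"hand":-0.2},
    {"x":-0.208,"y":-0.243,"z":0.18,"roll":0,"hand":-0.2},
    {"x":-0.208,"y":-0.243,"z":0.18,"roll":0,"hand":-0.2},
  ],
)

```text
time: 1.7
tool_pos: [0.4838, 0.1685, 0.0617]
tcp_rot: [0.243, 3.132, 0.001]
wrist_force: [-0.3, -0.2, -0.5]
width: 0.599
grip_force: 0.0
```

```bash
cat > look.py <<'E'
from h import *
def look(f,w=70,fac=5.6,pts=()):
    p=bot.read_state()['tool_pos']; out=[]
    for n in ('top','scene'):
        im=shot(n); c=np.round(proj(n,p)).astype(int); x0,y0=np.clip(c-w//2,0,[560-w,420-w])
        k=np.clip(cv2.resize(im[y0:y0+w,x0:x0+w],None,fx=fac,fy=fac,interpolation=cv2.INTER_CUBIC)*1.5,0,255).astype(np.uint8)
        for q in [p,*pts]: cv2.circle(k,tuple(((proj(n,q)-[x0,y0]+.5)*fac).astype(int)),3,(255,0,0),1)
        print(n,x0,y0); out.append(k)
    cv2.imwrite('pics/'+f,cv2.cvtColor(np.hstack(out),cv2.COLOR_RGB2BGR))
E
python3 - <<'E'
from look import *
delta([.484,.165,.012],1.415)
look('sp1.png')
E
```

```text
d [-0.0016 -0.0069  0.0995] roll 0.0003 rows 1.2 q [ 0.29  0.13  2.1   0.    0.91 -1.13] t 1.7 tool [0.4838 0.1685 0.0617] yaw 1.416
top 209 201
scene 199 174
```

View pics/sp1.png

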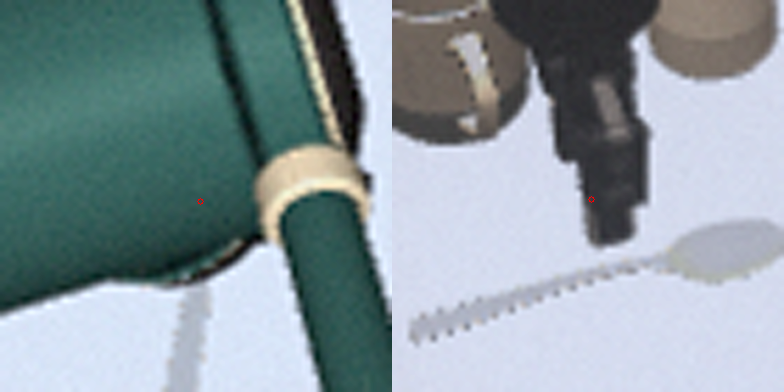

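>>> servo_tool(
  targets=[
    {"x":-0.0016,"y":-0.004,"z":0.06,"roll":0,"hand":-0.2},
    {"x":-0.0016,"y":-0.004,"z":0.1,"roll":0,"hand":-0.2},
    {"x":-0.0016,"y":-0.004,"z":0.11,"roll":0,"hand":-0.2},
    {"x":-0.0016,"y":-0.004,"z":0.11,"roll":0,"hand":-0.2},
    {"x":-0.0016,"y":-0.004,"z":0.11,"roll":0,"hand":1},
    {"x":-0.0016,"y":-0.004,"z":0.11,"roll":0,"hand":1},
    {"x":-0.0016,"y":-0.004,"z":0.11,"roll":0,"hand":1},
    {"x":-0.0016,"y":-0.004,"z":0.11,"roll":0,"hand":1},
    {"x":-0.0016,"y":-0.004,"z":0.11,"roll":0,"hand":1},
    {"x":-0.0016,"y":-0.004,"z":0.11,"roll":0,"hand":1},
  ],
  grip_force=50,
)

```text
time: 2.63
tool_pos: [0.4906, 0.1686, 0.0143]
tcp_rot: [0.244, 3.121, 0.01]
wrist_force: [-8.3, 3.3, 35.2]
width: 0.0
grip_force: 17.5
```

>>> servo_tool(
  targets=[
    {"x":0,"y":0,"z":-0.02,"roll":0,"hand":1},
    {"x":0,"y":0,"z":-0.06,"roll":0,"hand":-0.2},
    {"x":0,"y":0,"z":-0.1,"roll":0,"hand":-0.2},
    {"x":0,"y":0,"z":-0.1,"roll":0,"hand":-0.2},
    {"x":0,"y":0,"z":-0.1,"roll":0,"hand":-0.2},
  ],
)

```text
time: 3.05
tool_pos: [0.4865, 0.166, 0.0589]
tcp_rot: [0.243, 3.127, 0.003]
wrist_force: [-0.9, -0.2, -0.1]
width: 0.567
grip_force: 0.0
```

```bash
python3 - <<'E'
from look import *
st=bot.read_state(); p=st['tool_pos']; T=R.from_rotvec(st['tcp_rot']).as_matrix()
delta([.484,.165,.06],1.415)
look('sp2.png',w=90,fac=4.4,pts=[p+T@[0,-.032,-.005]])
E
```

```text
d [ 0.0045 -0.0028 -0.0022] roll 0.0002 rows 0.1 q [ 0.28  0.13  2.11 -0.    0.9  -1.14] t 3.0 tool [0.4865 0.166  0.0589] yaw 1.416
top 200 190
scene 190 165
```

View pics/sp2.png

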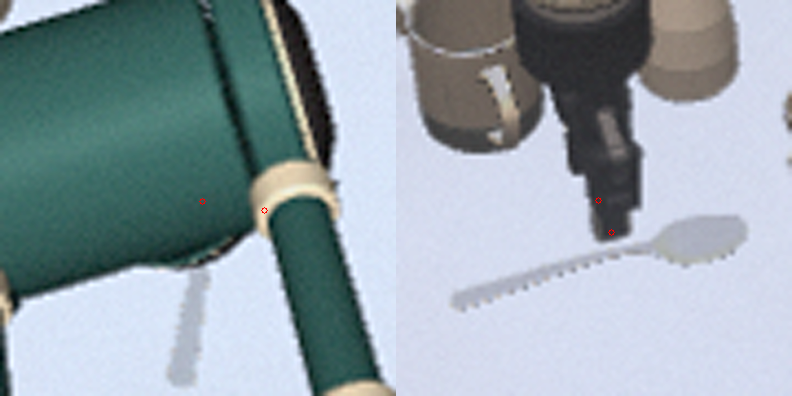

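The scene view shows the near fingertip at (612,237), where predicted, so the scene camera agrees with the robot and the top view reads about 5 mm high in y. The spoon has not moved, lying from (203,233) to (270,217); the fingers were too high and rode over it.

```bash
python3 - <<'E'
from look import *
delta([.470,.1643,.002],1.411)
E
```

```text
d [ 0.0278 -0.0065  0.1089] roll 0.0015 rows 1.3 q [ 0.28  0.14  2.11 -0.    0.9  -1.14] t 3.1 tool [0.4842 0.1654 0.0564] yaw 1.416
```

>>> servo_tool(
  targets=[
    {"x":0.0278,"y":-0.0065,"z":0.05,"roll":0.0015,"hand":-0.2},
    {"x":0.0278,"y":-0.0065,"z":0.09,"roll":0.0015,"hand":-0.2},
    {"x":0.0278,"y":-0.0065,"z":0.1,"roll":0.0015,"hand":-0.2},
    {"x":0.0278,"y":-0.0065,"z":0.105,"roll":0.0015,"hand":-0.2},
    {"x":0.0278,"y":-0.0065,"z":0.108,"roll":0.0015,"hand":-0.2},
    {"x":0.0278,"y":-0.0065,"z":0.108,"roll":0.0015,"hand":-0.2},
    {"x":0.0278,"y":-0.0065,"z":0.108,"roll":0.0015,"hand":-0.2},
  ],
)

```text
time: 3.73
tool_pos: [0.4712, 0.1646, 0.0031]
tcp_rot: [0.251, 3.13, 0.001]
wrist_force: [-0.6, -0.5, 0.3]
width: 0.595
grip_force: 0.0
```

>>> servo_tool(
  targets=[
    {"x":0,"y":0,"z":0.001,"roll":0,"hand":1},
    {"x":0,"y":0,"z":0.001,"roll":0,"hand":1},
    {"x":0,"y":0,"z":0.001,"roll":0,"hand":1},
    {"x":0,"y":0,"z":0.001,"roll":0,"hand":1},
    {"x":0,"y":0,"z":0.001,"roll":0,"hand":1},
    {"x":0,"y":0,"z":0.001,"roll":0,"hand":1},
  ],
  grip_force=30,
)

```text
time: 4.23
tool_pos: [0.471, 0.1646, 0.0028]
tcp_rot: [0.251, 3.13, 0.001]
wrist_force: [-0.7, -0.2, 6.1]
width: 0.292
grip_force: 29.2
```

>>> servo_tool(
  targets=[
    {"x":0,"y":0,"z":-0.02,"roll":0,"hand":1},
    {"x":0,"y":0,"z":-0.06,"roll":0,"hand":1},
    {"x":0,"y":0,"z":-0.12,"roll":0,"hand":1},
    {"x":0,"y":0,"z":-0.18,"roll":0,"hand":1},
    {"x":0,"y":0,"z":-0.2,"roll":0,"hand":1},
    {"x":0,"y":0,"z":-0.2,"roll":0,"hand":1},
  ],
  grip_force=60,
)

```text
time: 4.73
tool_pos: [0.4728, 0.1651, 0.1055]
tcp_rot: [0.25, 3.125, 0.004]
wrist_force: [0.6, -0.3, -0.3]
width: 0.276
grip_force: 58.6
```

```bash
python3 - <<'E'
from look import *
delta([.478,-.3402,.1],1.699)
E
```

```text
d [-0.1711 -0.9962  0.0089] roll -0.0917 rows 12.1 q [ 0.29  0.05  2.1  -0.    0.99 -1.12] t 4.7 tool [0.4728 0.1651 0.1055] yaw 1.411
```

>>> servo_tool(
  targets=[
    {"x":-0.015,"y":-0.05,"z":0,"roll":-0.01,"hand":1},
    {"x":-0.02,"y":-0.12,"z":0,"roll":-0.02,"hand":1},
    {"x":-0.04,"y":-0.2,"z":0,"roll":-0.03,"hand":1},
    {"x":-0.06,"y":-0.28,"z":0,"roll":-0.04,"hand":1},
    {"x":-0.07,"y":-0.36,"z":0,"roll":-0.05,"hand":1},
    {"x":-0.09,"y":-0.44,"z":0,"roll":-0.06,"hand":1},
    {"x":-0.1,"y":-0.52,"z":0,"roll":-0.07,"hand":1},
    {"x":-0.11,"y":-0.6,"z":0,"roll":-0.08,"hand":1},
    {"x":-0.13,"y":-0.68,"z":0,"roll":-0.0917,"hand":1},
    {"x":-0.14,"y":-0.76,"z":0,"roll":-0.0917,"hand":1},
  ],
)

```text
time: 5.57
tool_pos: [0.4774, -0.2235, 0.0998]
tcp_rot: [0.203, -3.133, -0.002]
wrist_force: [1.2, -0.3, 0.6]
width: 0.276
grip_force: 58.7
```

```bash
python3 - <<'E'
from look import *
delta([.478,-.3402,.1],1.699)
E
```

```text
d [ 0.0288 -0.2316 -0.0007] roll 0.0004 rows 2.8 q [-0.49  0.11  2.05  0.    0.99 -2.19] t 5.6 tool [ 0.4774 -0.2235  0.0998] yaw 1.7
```

>>> servo_tool(
  targets=[
    {"x":0.01,"y":-0.08,"z":0,"roll":0,"hand":1},
    {"x":0.02,"y":-0.16,"z":0,"roll":0,"hand":1},
    {"x":0.0288,"y":-0.2,"z":0,"roll":0,"hand":1},
    {"x":0.0288,"y":-0.2316,"z":0,"roll":0,"hand":1},
    {"x":0.0288,"y":-0.2316,"z":0.05,"roll":0,"hand":1},
    {"x":0.0288,"y":-0.2316,"z":0.09,"roll":0,"hand":1},
    {"x":0.0288,"y":-0.2316,"z":0.12,"roll":0,"hand":1},
    {"x":0.0288,"y":-0.2316,"z":0.12,"roll":0,"hand":1},
    {"x":0.0288,"y":-0.2316,"z":0.12,"roll":0,"hand":1},
  ],
)

```text
time: 6.32
tool_pos: [0.4777, -0.3368, 0.0395]
tcp_rot: [0.202, -3.131, -0.005]
wrist_force: [-0.0, -0.8, -0.5]
width: 0.274
grip_force: 58.8
```

```bash
python3 - <<'E'
from look import *
delta([.478,-.3402,.007],1.699)
look('sp3.png',w=90,fac=4.4)
E
```

```text
d [-0.    -0.007  0.065] roll 0.0002 rows 0.8 q [-0.66  0.29  1.96  0.    0.9  -2.36] t 6.3 tool [ 0.4777 -0.3368  0.0395] yaw 1.7
top 423 192
scene 287 328
```

View pics/sp3.png

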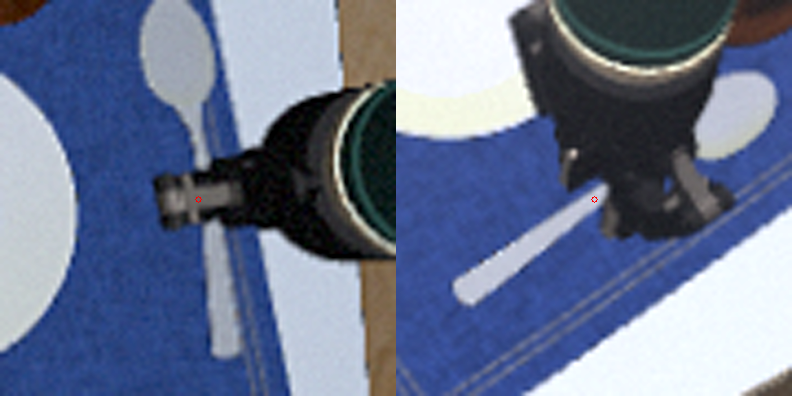

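```bash
python3 - <<'E'
from look import *
f=lambda n,x,y,z,o: onz(n,o[0]+x/4.4-.5,o[1]+y/4.4-.5,z)
for z in (.035,.04,.045):
    a=f('scene',68,293,z,(287,328)); b=f('scene',372,82,z,(287,328)); d=b-a; print('sc',a,b,np.hypot(*d[:2]),np.arctan2(d[1],d[0]))
    a=f('top',226,357,z,(423,192)); b=f('top',178,50,z,(423,192)); d=b-a; print('top',a,b,np.arctan2(d[1],d[0]))
a=f('top',287,390,.003,(423,192)); b=f('top',213,5,.003,(423,192)); d=b-a; print('edge',np.arctan2(d[1],d[0]))
E
```

```text
sc [ 0.40130914 -0.34773663  0.035     ] [ 0.5877272 -0.3219569  0.035    ] 0.1881921542857795 0.13741830293389956
top [ 0.39676545 -0.34739651  0.035     ] [ 0.55606797 -0.33371493  0.035     ] 0.08567403006989675
sc [ 0.400121   -0.34951881  0.04      ] [ 0.58558899 -0.32387047  0.04      ] 0.1872330486605997 0.13741830293389976
top [ 0.39697379 -0.34496708  0.04      ] [ 0.55539469 -0.33136122  0.04      ] 0.08567403006989656
sc [ 0.39893286 -0.351301    0.045     ] [ 0.58345079 -0.32578404  0.045     ] 0.18627394303541978 0.13741830293389973
top [ 0.39718213 -0.34253765  0.045     ] [ 0.55472142 -0.3290075   0.045     ] 0.08567403006989706
edge 0.11802103362435669
```

The spoon hangs level between the dish (right edge near top-crop x 75) and the mat's right edge, roughly parallel to that edge. I'll lower and release it.

>>> servo_tool(
  targets=[
    {"x":0,"y":-0.003,"z":0.02,"roll":-0.006,"hand":1},
    {"x":0,"y":-0.003,"z":0.035,"roll":-0.006,"hand":1},
    {"x":0,"y":-0.003,"z":0.05,"roll":-0.006,"hand":1},
    {"x":0,"y":-0.003,"z":0.06,"roll":-0.006,"hand":1},
    {"x":0,"y":-0.003,"z":0.064,"roll":-0.006,"hand":1},
    {"x":0,"y":-0.003,"z":0.064,"roll":-0.006,"hand":1},
    {"x":0,"y":-0.003,"z":0.064,"roll":-0.006,"hand":-0.15},
    {"x":0,"y":-0.003,"z":0.064,"roll":-0.006,"hand":-0.15},
    {"x":0,"y":-0.003,"z":0.064,"roll":-0.006,"hand":-0.15},
    {"x":0,"y":-0.003,"z":0.064,"roll":-0.006,"hand":-0.15},
  ],
)

```text
time: 7.25
tool_pos: [0.4797, -0.3405, 0.0103]
tcp_rot: [-0.231, 3.132, -0.001]
wrist_force: [-0.0, -0.6, 0.2]
width: 0.579
grip_force: 0.0
```

```bash
python3 - <<'E'
from look import *
delta([.468,.270,.2],-0.03)
E
```

```text
d [-0.156   1.2109 -0.3801] roll 0.5564 rows 15.3 q [-0.66  0.33  1.97  0.    0.84 -2.38] t 7.2 tool [ 0.4797 -0.3405  0.0103] yaw 1.718
```

>>> servo_tool(
  targets=[
    {"x":0,"y":0,"z":-0.05,"roll":0,"hand":-0.3},
    {"x":0,"y":0,"z":-0.13,"roll":0,"hand":-0.3},
    {"x":-0.01,"y":0.08,"z":-0.21,"roll":0.03,"hand":-0.3},
    {"x":-0.02,"y":0.16,"z":-0.25,"roll":0.06,"hand":-0.3},
    {"x":-0.03,"y":0.24,"z":-0.28,"roll":0.1,"hand":-0.3},
    {"x":-0.05,"y":0.32,"z":-0.3,"roll":0.14,"hand":-0.3},
    {"x":-0.06,"y":0.4,"z":-0.32,"roll":0.18,"hand":-0.3},
    {"x":-0.08,"y":0.48,"z":-0.34,"roll":0.22,"hand":-0.3},
    {"x":-0.09,"y":0.56,"z":-0.36,"roll":0.26,"hand":-0.3},
    {"x":-0.1,"y":0.64,"z":-0.38,"roll":0.3,"hand":-0.3},
  ],
)

```text
time: 8.08
tool_pos: [0.4825, -0.0517, 0.1917]
tcp_rot: [1.137, 2.927, 0.001]
wrist_force: [0.5, 0.3, -0.1]
width: 0.645
grip_force: 0.0
```

```bash
python3 - <<'E'
from look import *
delta([.468,.265,.15],-0.03)
E
```

```text
d [0.449  0.4476 0.0833] roll 0.2737 rows 7.7 q [-0.16 -0.07  2.04  0.    1.17 -0.99] t 8.1 tool [ 0.4825 -0.0517  0.1917] yaw 0.83
```

>>> servo_tool(
  targets=[
    {"x":0.05,"y":0.05,"z":0,"roll":0.04,"hand":-0.3},
    {"x":0.11,"y":0.11,"z":0,"roll":0.08,"hand":-0.3},
    {"x":0.17,"y":0.17,"z":0,"roll":0.12,"hand":-0.3},
    {"x":0.23,"y":0.23,"z":0.01,"roll":0.16,"hand":-0.3},
    {"x":0.29,"y":0.29,"z":0.02,"roll":0.2,"hand":-0.3},
    {"x":0.35,"y":0.35,"z":0.04,"roll":0.24,"hand":-0.3},
    {"x":0.4,"y":0.4,"z":0.06,"roll":0.2737,"hand":-0.3},
    {"x":0.449,"y":0.4476,"z":0.0833,"roll":0.2737,"hand":-0.3},
    {"x":0.449,"y":0.4476,"z":0.0833,"roll":0.2737,"hand":-0.3},
    {"x":0.449,"y":0.4476,"z":0.0833,"roll":0.2737,"hand":-0.3},
  ],
)

```text
time: 8.92
tool_pos: [0.4646, 0.2673, 0.1475]
tcp_rot: [-2.242, -2.197, 0.001]
wrist_force: [0.3, 0.0, 0.1]
width: 0.651
grip_force: 0.0
```

```bash
python3 - <<'E'
from look import *
delta([.468,.265,.054],-0.03)
look('mug1.png',w=90,fac=4.4,pts=[[.468,.265,.078],[.468,.265,.0]])
E
```

```text
d [-0.0047  0.0072  0.1871] roll 0.0031 rows 2.2 q [0.47 0.07 1.99 0.   1.08 0.49] t 8.9 tool [0.4646 0.2673 0.1475] yaw -0.02
top 146 199
scene 165 120
```

View pics/mug1.png

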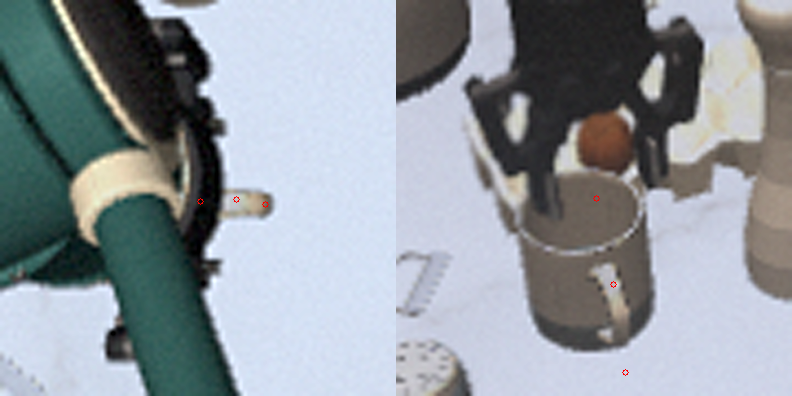

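Scene: the planned pinch point (614,284) lies on the upper bar of the handle, about mid-length; top: the bar ends at (270,204) and the point is at (236,199). Both fit, so I descend and pinch.

>>> servo_tool(
  targets=[
    {"x":-0.004,"y":0.004,"z":0.06,"roll":0.003,"hand":-0.3},
    {"x":-0.004,"y":0.004,"z":0.12,"roll":0.003,"hand":-0.3},
    {"x":-0.004,"y":0.004,"z":0.17,"roll":0.003,"hand":-0.3},
    {"x":-0.004,"y":0.004,"z":0.187,"roll":0.003,"hand":-0.3},
    {"x":-0.004,"y":0.004,"z":0.187,"roll":0.003,"hand":-0.3},
    {"x":-0.004,"y":0.004,"z":0.187,"roll":0.003,"hand":-0.3},
    {"x":-0.004,"y":0.004,"z":0.187,"roll":0.003,"hand":-0.3},
  ],
  grip_force=40,
)

```text
time: 9.6
tool_pos: [0.4698, 0.2614, 0.0575]
tcp_rot: [2.259, 2.182, 0.005]
wrist_force: [-0.1, -0.3, 1.1]
width: 0.652
grip_force: 0.0
```

```bash
python3 - <<'E'
from look import *
delta([.467,.265,.054],-0.03)
E
```

```text
d [ 0.007  -0.0059  0.0069] roll -0.0014 rows 0.1 q [ 0.46  0.18  2.06 -0.    0.9   0.5 ] t 9.6 tool [0.4698 0.2614 0.0575] yaw -0.035
```

>>> servo_tool(
  targets=[
    {"x":0.006,"y":-0.006,"z":0.007,"roll":0,"hand":-0.3},
    {"x":0.006,"y":-0.006,"z":0.007,"roll":0,"hand":-0.3},
    {"x":0.006,"y":-0.006,"z":0.007,"roll":0,"hand":1},
    {"x":0.006,"y":-0.006,"z":0.007,"roll":0,"hand":1},
    {"x":0.006,"y":-0.006,"z":0.007,"roll":0,"hand":1},
    {"x":0.006,"y":-0.006,"z":0.007,"roll":0,"hand":1},
    {"x":0.006,"y":-0.006,"z":0.007,"roll":0,"hand":1},
    {"x":0.006,"y":-0.006,"z":0.007,"roll":0,"hand":1},
  ],
)

```text
time: 10.27
tool_pos: [0.4654, 0.2644, 0.0523]
tcp_rot: [2.258, 2.184, 0.001]
wrist_force: [-0.5, -0.5, 3.3]
width: 0.126
grip_force: 40.8
```

>>> servo_tool(
  targets=[
    {"x":0,"y":0,"z":0,"roll":0,"hand":1},
    {"x":0,"y":0,"z":0,"roll":0,"hand":1},
    {"x":0,"y":0,"z":-0.01,"roll":0,"hand":1},
    {"x":0,"y":0,"z":-0.03,"roll":0,"hand":1},
    {"x":0,"y":0,"z":-0.07,"roll":0,"hand":1},
    {"x":0,"y":0,"z":-0.12,"roll":0,"hand":1},
    {"x":0,"y":0,"z":-0.17,"roll":0,"hand":1},
    {"x":0,"y":0,"z":-0.21,"roll":0,"hand":1},
    {"x":0,"y":0,"z":-0.23,"roll":0,"hand":1},
    {"x":0,"y":0,"z":-0.23,"roll":0,"hand":1},
  ],
  grip_force=120,
)

```text
time: 11.1
tool_pos: [0.4667, 0.2651, 0.1698]
tcp_rot: [2.257, 2.183, 0.008]
wrist_force: [0.3, 0.0, -3.7]
width: 0.104
grip_force: 117.6
```

```bash
python3 - <<'E'
from look import *
delta([.621,-.304,.17],0.12)
print(bot.read_state()['wrist_force'],bot.read_state()['torque'])
E
```

```text
d [-1.1271  0.3468 -0.0016] roll -0.0489 rows 14.1 q [ 0.47  0.05  1.97 -0.    1.12  0.5 ] t 11.1 tool [0.4667 0.2651 0.1698] yaw -0.034
[ 0.3411661   0.04137193 -3.69739762] [-0.15581889 -0.0242031  -0.03904271]
```

>>> servo_tool(
  targets=[
    {"x":-0.02,"y":0.006,"z":0,"roll":-0.005,"hand":1},
    {"x":-0.06,"y":0.018,"z":0,"roll":-0.01,"hand":1},
    {"x":-0.11,"y":0.034,"z":0,"roll":-0.015,"hand":1},
    {"x":-0.17,"y":0.052,"z":0,"roll":-0.02,"hand":1},
    {"x":-0.23,"y":0.071,"z":0,"roll":-0.025,"hand":1},
    {"x":-0.3,"y":0.092,"z":0,"roll":-0.03,"hand":1},
    {"x":-0.37,"y":0.114,"z":0,"roll":-0.035,"hand":1},
    {"x":-0.44,"y":0.135,"z":0,"roll":-0.04,"hand":1},
    {"x":-0.51,"y":0.157,"z":0,"roll":-0.045,"hand":1},
    {"x":-0.58,"y":0.178,"z":0,"roll":-0.049,"hand":1},
  ],
)

```text
time: 11.93
tool_pos: [0.5431, -0.0302, 0.1647]
tcp_rot: [-2.081, -2.35, 0.003]
wrist_force: [1.2, 0.5, -3.5]
width: 0.1
grip_force: 117.7
```

```bash
python3 - <<'E'
from look import *
delta([.623,-.3026,.17],0.123)
E
```

```text
d [-0.5601  0.0928 -0.0112] roll -0.0006 rows 6.8 q [-0.1   0.07  1.95 -0.    1.12 -0.22] t 11.9 tool [ 0.5431 -0.0302  0.1647] yaw 0.121
```

>>> servo_tool(
  targets=[
    {"x":-0.07,"y":0.012,"z":-0.011,"roll":0,"hand":1},
    {"x":-0.14,"y":0.023,"z":-0.011,"roll":0,"hand":1},
    {"x":-0.21,"y":0.035,"z":-0.011,"roll":0,"hand":1},
    {"x":-0.28,"y":0.046,"z":-0.011,"roll":0,"hand":1},
    {"x":-0.35,"y":0.058,"z":-0.011,"roll":0,"hand":1},
    {"x":-0.42,"y":0.07,"z":-0.011,"roll":0,"hand":1},
    {"x":-0.48,"y":0.08,"z":-0.011,"roll":0,"hand":1},
    {"x":-0.53,"y":0.088,"z":-0.011,"roll":0,"hand":1},
    {"x":-0.56,"y":0.093,"z":-0.011,"roll":0,"hand":1},
    {"x":-0.56,"y":0.093,"z":-0.011,"roll":0,"hand":1},
  ],
)

```text
time: 12.77
tool_pos: [0.6236, -0.3039, 0.17]
tcp_rot: [-2.086, -2.347, 0.002]
wrist_force: [0.0, -0.4, -3.2]
width: 0.101
grip_force: 117.7
```

>>> servo_tool(
  targets=[
    {"x":0,"y":0,"z":0.04,"roll":0,"hand":1},
    {"x":0,"y":0,"z":0.08,"roll":0,"hand":1},
    {"x":0,"y":0,"z":0.12,"roll":0,"hand":1},
    {"x":0,"y":0,"z":0.15,"roll":0,"hand":1},
    {"x":0,"y":0,"z":0.15,"roll":0,"hand":1},
    {"x":0,"y":0,"z":0.15,"roll":0,"hand":1},
    {"x":0,"y":0,"z":0.15,"roll":0,"hand":1},
  ],
)

```text
time: 13.35
tool_pos: [0.6246, -0.3007, 0.0982]
tcp_rot: [2.083, 2.351, 0.001]
wrist_force: [1.0, -0.8, -2.7]
width: 0.098
grip_force: 117.6
```

```bash
python3 - <<'E'
from look import *
delta([.623,-.3026,.0673],0.123)
p=bot.read_state()['tool_pos']
c=np.array([.616,-.249,.015]); ring=[c+[.0455*np.cos(a),.0455*np.sin(a),0] for a in np.arange(0,6.2,.5)]
look('mug2.png',w=100,fac=4,pts=ring)
E
```

```text
d [-0.0034 -0.0037  0.0617] roll -0.0007 rows 0.7 q [-0.48  0.4   1.68  0.    1.06 -0.61] t 13.3 tool [ 0.6246 -0.3007  0.0982] yaw 0.121
top 409 118
scene 334 267
```

View pics/mug2.png

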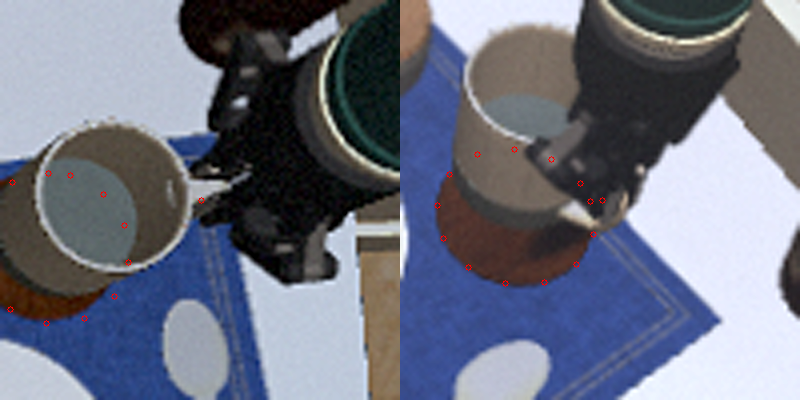

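Scene: the predicted trivet ring lies on the trivet's outline, and the mug hangs straight above it with its handle to the right. Lowering it.

>>> servo_tool(
  targets=[
    {"x":-0.003,"y":-0.003,"z":0.02,"roll":0,"hand":1},
    {"x":-0.003,"y":-0.003,"z":0.04,"roll":0,"hand":1},
    {"x":-0.003,"y":-0.003,"z":0.053,"roll":0,"hand":1},
    {"x":-0.003,"y":-0.003,"z":0.053,"roll":0,"hand":1},
    {"x":-0.003,"y":-0.003,"z":0.053,"roll":0,"hand":1},
  ],
)

```text
time: 13.87
tool_pos: [0.622, -0.3024, 0.0698]
tcp_rot: [-2.083, -2.349, 0.001]
wrist_force: [0.5, 0.5, -3.7]
width: 0.099
grip_force: 117.9
```

```bash
python3 - <<'E'
from look import *
delta([.623,-.3026,.0673],0.123)
p=bot.read_state()['tool_pos']; print(bot.read_state()['wrist_force'])
c=np.array([.616,-.249,.107]); ring=[c+[.041*np.cos(a),.041*np.sin(a),0] for a in np.arange(0,6.2,.5)]
look('mug3.png',w=100,fac=4,pts=ring)
E
```

```text
d [-0.0007  0.0019  0.0049] roll -0.001 rows 0.1 q [-0.49  0.43  1.7   0.    1.02 -0.61] t 13.9 tool [ 0.622  -0.3024  0.0698] yaw 0.12
[ 0.51058616  0.5088354  -3.69001261]
top 404 122
scene 331 275
```

View pics/mug3.png

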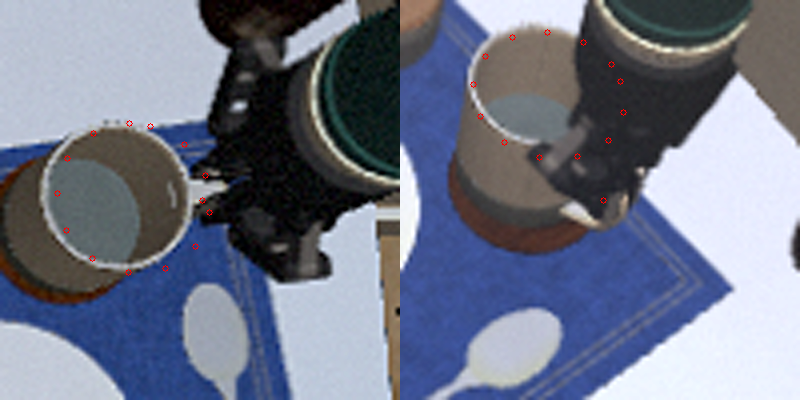

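Both views show the mug just above the trivet, with a thin, even crescent of trivet visible around the foot. Setting it down and releasing.

>>> servo_tool(
  targets=[
    {"x":0,"y":0,"z":0.002,"roll":0,"hand":1},
    {"x":0,"y":0,"z":0.004,"roll":0,"hand":1},
    {"x":0,"y":0,"z":0.006,"roll":0,"hand":1},
    {"x":0,"y":0,"z":0.008,"roll":0,"hand":1},
    {"x":0,"y":0,"z":0.008,"roll":0,"hand":1},
    {"x":0,"y":0,"z":0.008,"roll":0,"hand":1},
  ],
  grip_force=120,
)

```text
time: 14.47
tool_pos: [0.6235, -0.3032, 0.0681]
tcp_rot: [2.083, 2.349, 0.0]
wrist_force: [0.0, -1.4, 2.9]
width: 0.097
grip_force: 118.7
```

Contact with the trivet (force went from -3.7 to +2.9 N). Opening.

>>> servo_tool(
  targets=[
    {"x":0,"y":0,"z":0,"roll":0,"hand":0.5},
    {"x":0,"y":0,"z":0,"roll":0,"hand":0.2},
    {"x":0,"y":0,"z":0,"roll":0,"hand":0.1},
    {"x":0,"y":0,"z":0,"roll":0,"hand":0.1},
    {"x":0,"y":0,"z":0,"roll":0,"hand":0.1},
    {"x":0,"y":0,"z":-0.05,"roll":0,"hand":0.1},
    {"x":0,"y":0,"z":-0.12,"roll":0,"hand":0.1},
    {"x":0,"y":0,"z":-0.2,"roll":0,"hand":0.1},
    {"x":0,"y":0,"z":-0.24,"roll":0,"hand":0.1},
    {"x":0,"y":0,"z":-0.24,"roll":0,"hand":0.1},
  ],
  grip_force=50,
)

```text
time: 15.3
tool_pos: [0.6266, -0.3045, 0.195]
tcp_rot: [2.076, 2.342, 0.005]
wrist_force: [0.7, 0.2, 0.9]
width: 0.45
grip_force: 0.0
```

```bash
python3 - <<'E'
from look import *
delta([.6455,.179,.15],0.1)
E
```

```text
d [0.9562 0.1527 0.0849] roll 0.0065 rows 11.7 q [-0.49  0.32  1.6   0.    1.21 -0.61] t 15.3 tool [ 0.6266 -0.3045  0.195 ] yaw 0.12
```

>>> servo_tool(
  targets=[
    {"x":0.06,"y":0.01,"z":0,"roll":0,"hand":-0.6},
    {"x":0.14,"y":0.022,"z":0,"roll":0,"hand":-0.6},
    {"x":0.22,"y":0.035,"z":0,"roll":0,"hand":-0.6},
    {"x":0.3,"y":0.048,"z":0,"roll":0,"hand":-0.6},
    {"x":0.38,"y":0.061,"z":0,"roll":0,"hand":-0.6},
    {"x":0.46,"y":0.073,"z":0,"roll":0,"hand":-0.6},
    {"x":0.54,"y":0.086,"z":0,"roll":0,"hand":-0.6},
    {"x":0.62,"y":0.099,"z":0.02,"roll":0,"hand":-0.6},
    {"x":0.7,"y":0.112,"z":0.03,"roll":0,"hand":-0.6},
    {"x":0.78,"y":0.125,"z":0.04,"roll":0,"hand":-0.6},
  ],
)

```text
time: 16.13
tool_pos: [0.637, 0.094, 0.1657]
tcp_rot: [-2.083, -2.35, 0.002]
wrist_force: [-0.4, -0.5, -0.2]
width: 0.799
grip_force: 0.0
```

```bash
python3 - <<'E'
from look import *
delta([.645,.179,.1],0.12)
E
```

```text
d [0.1669 0.0364 0.1313] roll 0.0001 rows 2.6 q [ 0.11  0.25  1.74  0.    1.15 -0.01] t 16.1 tool [0.637  0.094  0.1657] yaw 0.12
```

>>> servo_tool(
  targets=[
    {"x":0.06,"y":0.01,"z":0.03,"roll":0,"hand":-0.6},
    {"x":0.12,"y":0.025,"z":0.08,"roll":0,"hand":-0.6},
    {"x":0.167,"y":0.036,"z":0.131,"roll":0,"hand":-0.6},
    {"x":0.167,"y":0.036,"z":0.131,"roll":0,"hand":-0.6},
    {"x":0.167,"y":0.036,"z":0.131,"roll":0,"hand":-0.6},
    {"x":0.167,"y":0.036,"z":0.131,"roll":0,"hand":-0.6},
  ],
)

```text
time: 16.63
tool_pos: [0.6456, 0.1767, 0.1009]
tcp_rot: [-2.083, -2.351, 0.002]
wrist_force: [0.8, -0.4, 0.9]
width: 0.802
grip_force: 0.0
```

```bash
python3 - <<'E'
from look import *
delta([.645,.179,.02],0.12)
c=np.array([.645,.179,.05]); ring=[c+[.0235*np.cos(a),.0235*np.sin(a),0] for a in np.arange(0,6.2,.7)]
look('cup1.png',w=80,fac=4.9,pts=ring)
E
```

```text
d [ 0.0047 -0.0004  0.1619] roll 0.0002 rows 1.9 q [ 0.23  0.36  1.73 -0.    1.05  0.11] t 16.6 tool [0.6456 0.1767 0.1009] yaw 0.121
top 199 121
scene 247 137
```

View pics/cup1.png

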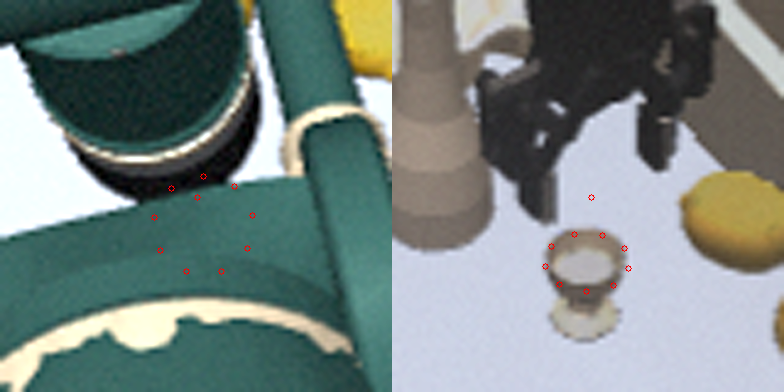

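Scene: the predicted ring coincides with the cup rim at (586,263). Descending and gripping the rim.

>>> servo_tool(
  targets=[
    {"x":0.0047,"y":0,"z":0.05,"roll":0,"hand":-0.6},
    {"x":0.0047,"y":0,"z":0.1,"roll":0,"hand":-0.6},
    {"x":0.0047,"y":0,"z":0.14,"roll":0,"hand":-0.6},
    {"x":0.0047,"y":0,"z":0.16,"roll":0,"hand":-0.6},
    {"x":0.0047,"y":0,"z":0.16,"roll":0,"hand":-0.6},
    {"x":0.0047,"y":0,"z":0.16,"roll":0,"hand":0.3},
    {"x":0.0047,"y":0,"z":0.16,"roll":0,"hand":0.5},
    {"x":0.0047,"y":0,"z":0.16,"roll":0,"hand":0.5},
    {"x":0.0047,"y":0,"z":0.16,"roll":0,"hand":0.5},
    {"x":0.0047,"y":0,"z":0.16,"roll":0,"hand":0.5},
  ],
  grip_force=30,
)

```text
time: 17.57
tool_pos: [0.6475, 0.1795, 0.0238]
tcp_rot: [2.082, 2.349, 0.005]
wrist_force: [-0.1, -1.4, 5.4]
width: 0.511
grip_force: 30.9
```

```bash
python3 - <<'E'
from look import *
delta([.4735,-.197,.12],0.12)
E
```

```text
d [-0.7059 -0.4351 -0.1941] roll 0.0001 rows 10.2 q [ 0.23  0.44  1.78 -0.    0.92  0.11] t 17.6 tool [0.6475 0.1795 0.0238] yaw 0.12
```

>>> servo_tool(
  targets=[
    {"x":0,"y":0,"z":-0.02,"roll":0,"hand":0.6},
    {"x":0,"y":0,"z":-0.08,"roll":0,"hand":0.6},
    {"x":-0.03,"y":-0.02,"z":-0.14,"roll":0,"hand":0.6},
    {"x":-0.08,"y":-0.05,"z":-0.19,"roll":0,"hand":0.6},
    {"x":-0.14,"y":-0.086,"z":-0.194,"roll":0,"hand":0.6},
    {"x":-0.2,"y":-0.123,"z":-0.194,"roll":0,"hand":0.6},
    {"x":-0.26,"y":-0.16,"z":-0.194,"roll":0,"hand":0.6},
    {"x":-0.32,"y":-0.197,"z":-0.194,"roll":0,"hand":0.6},
    {"x":-0.38,"y":-0.234,"z":-0.194,"roll":0,"hand":0.6},
    {"x":-0.44,"y":-0.271,"z":-0.194,"roll":0,"hand":0.6},
  ],
  grip_force=40,
)

```text
time: 18.4
tool_pos: [0.5364, -0.0563, 0.119]
tcp_rot: [2.083, 2.351, 0.001]
wrist_force: [0.9, 0.2, -0.5]
width: 0.508
grip_force: 40.9
```

```bash
python3 - <<'E'
from look import *
delta([.4735,-.197,.08],0.12)
E
```

```text
d [-0.2643 -0.1588  0.0778] roll 0.0002 rows 3.8 q [-0.15  0.11  2.01  0.    1.03 -0.27] t 18.4 tool [ 0.5364 -0.0563  0.119 ] yaw 0.121
```

>>> servo_tool(
  targets=[
    {"x":-0.06,"y":-0.036,"z":0,"roll":0,"hand":0.6},
    {"x":-0.12,"y":-0.072,"z":0,"roll":0,"hand":0.6},
    {"x":-0.18,"y":-0.108,"z":0.02,"roll":0,"hand":0.6},
    {"x":-0.23,"y":-0.138,"z":0.05,"roll":0,"hand":0.6},
    {"x":-0.2643,"y":-0.1588,"z":0.08,"roll":0,"hand":0.6},
    {"x":-0.2643,"y":-0.1588,"z":0.13,"roll":0,"hand":0.6},
    {"x":-0.2643,"y":-0.1588,"z":0.15,"roll":0,"hand":0.6},
    {"x":-0.2643,"y":-0.1588,"z":0.15,"roll":0,"hand":0.6},
    {"x":-0.2643,"y":-0.1588,"z":0.15,"roll":0,"hand":0.6},
  ],
)

```text
time: 19.15
tool_pos: [0.4741, -0.1952, 0.0432]
tcp_rot: [-2.082, -2.35, 0.0]
wrist_force: [0.5, -0.1, -1.8]
width: 0.508
grip_force: 41.0
```

```bash
python3 - <<'E'
from look import *
delta([.4735,-.197,.0328],0.12)
E
```

```text
d [-0.0034 -0.0016  0.0208] roll 0.0002 rows 0.3 q [-0.44  0.16  2.11  0.    0.87 -0.56] t 19.1 tool [ 0.4741 -0.1952  0.0432] yaw 0.121
```

>>> servo_tool(
  targets=[
    {"x":-0.002,"y":-0.001,"z":0.008,"roll":0,"hand":0.6},
    {"x":-0.002,"y":-0.001,"z":0.014,"roll":0,"hand":0.6},
    {"x":-0.002,"y":-0.001,"z":0.019,"roll":0,"hand":0.6},
    {"x":-0.002,"y":-0.001,"z":0.021,"roll":0,"hand":0.6},
    {"x":-0.002,"y":-0.001,"z":0.021,"roll":0,"hand":0.6},
    {"x":-0.002,"y":-0.001,"z":0.021,"roll":0,"hand":0.6},
  ],
)

```text
time: 19.65
tool_pos: [0.4743, -0.1969, 0.0331]
tcp_rot: [2.083, 2.351, 0.0]
wrist_force: [0.9, -1.0, -0.2]
width: 0.509
grip_force: 41.0
```

>>> servo_tool(
  targets=[
    {"x":0,"y":0,"z":0.002,"roll":0,"hand":0.6},
    {"x":0,"y":0,"z":0.002,"roll":0,"hand":0.6},
    {"x":0,"y":0,"z":0.002,"roll":0,"hand":-0.2},
    {"x":0,"y":0,"z":0.002,"roll":0,"hand":-0.4},
    {"x":0,"y":0,"z":0.002,"roll":0,"hand":-0.4},
    {"x":0,"y":0,"z":0,"roll":0,"hand":-0.4},
    {"x":0,"y":0,"z":-0.04,"roll":0,"hand":-0.4},
    {"x":0,"y":0,"z":-0.1,"roll":0,"hand":-0.4},
    {"x":0,"y":0,"z":-0.18,"roll":0,"hand":-0.4},
    {"x":0,"y":0,"z":-0.26,"roll":0,"hand":-0.4},
  ],
)

```text
time: 20.48
tool_pos: [0.4728, -0.1964, 0.1631]
tcp_rot: [-2.082, -2.348, 0.001]
wrist_force: [1.1, -0.7, 0.0]
width: 0.702
grip_force: 0.0
```

```bash
python3 - <<'E'
from look import *
delta([.527,.4275,.16],-0.01)
E
```

```text
d [1.2258 0.2572 0.0076] roll 0.0414 rows 15.0 q [-0.44  0.01  2.02  0.    1.11 -0.56] t 20.5 tool [ 0.4728 -0.1964  0.1631] yaw 0.12
```

```bash
python3 - <<'E'
from look import *
from seg import *
delta([.45,.15,.25],-0.01)
s=shot('scene','s2.png'); t=shot('top','t2.png')
h=hsv(s); m=(h[...,0]<18)&(h[...,1]>90); c=big(m,(198,138,230,170)); e=cv2.fitEllipse(c); print('egg scene',e,cv2.boundingRect(c),onz('scene',*e[0],.046)[:2])
h=hsv(t); m=(h[...,0]<18)&(h[...,1]>90); c=big(m,(112,205,146,232)); e=cv2.fitEllipse(c); print('egg top',e,onz('top',*e[0],.046)[:2])
E
```

```text
d [ 0.6936  0.0373 -0.1727] roll 0.0414 rows 8.6 q [-0.44  0.01  2.02  0.    1.11 -0.56] t 20.5 tool [ 0.4728 -0.1964  0.1631] yaw 0.12Traceback (most recent call last):
  File "<stdin>", line 5, in <module>
cv2.error: OpenCV(4.12.0) /io/opencv/modules/imgproc/src/shapedescr.cpp:356: error: (-215:Assertion failed) n >= 0 && (depth == CV_32F || depth == CV_32S) in function 'fitEllipseNoDirect'
```

>>> servo_tool(
  targets=[
    {"x":0.02,"y":0,"z":-0.05,"roll":0.005,"hand":-0.4},
    {"x":0.08,"y":0.01,"z":-0.1,"roll":0.01,"hand":-0.4},
    {"x":0.15,"y":0.01,"z":-0.14,"roll":0.02,"hand":-0.4},
    {"x":0.23,"y":0.02,"z":-0.16,"roll":0.03,"hand":-0.4},
    {"x":0.31,"y":0.03,"z":-0.174,"roll":0.041,"hand":-0.4},
    {"x":0.39,"y":0.03,"z":-0.174,"roll":0.041,"hand":-0.4},
    {"x":0.47,"y":0.03,"z":-0.174,"roll":0.041,"hand":-0.4},
    {"x":0.55,"y":0.03,"z":-0.174,"roll":0.041,"hand":-0.4},
    {"x":0.63,"y":0.04,"z":-0.174,"roll":0.041,"hand":-0.4},
    {"x":0.69,"y":0.04,"z":-0.174,"roll":0.041,"hand":-0.4},
  ],
)

```text
time: 21.42
tool_pos: [0.4522, 0.1507, 0.2498]
tcp_rot: [-2.23, -2.213, -0.002]
wrist_force: [-0.3, 1.0, -0.4]
width: 0.702
grip_force: 0.0
```

```bash
python3 - <<'E'
from look import *
from seg import *
delta([.45,.38,.25],-0.01)
s=shot('scene','s3.png'); t=shot('top','t3.png')
# mug rim / cup / dish check in both views, arm clear of the mat now
for n,im in (('top',t),('scene',s)):
    h=hsv(im); c=big((h[...,0]>105)&(h[...,0]<130)&(h[...,1]>120)); print(n,'mat',cv2.boundingRect(c))
out=[]
for n,im,b in (('top',t,(300,140,500,320)),('scene',s,(195,235,415,420))):
    out.append(cv2.resize(np.clip(im[b[1]:b[3],b[0]:b[2]]*1.4,0,255).astype(np.uint8),(390,351 if n=='top' else 328),interpolation=cv2.INTER_CUBIC))
k=np.zeros((351,780,3),np.uint8); k[:,:390]=out[0]; k[:328,390:]=out[1]
cv2.imwrite('pics/mat.png',cv2.cvtColor(k,cv2.COLOR_RGB2BGR))
E
```

```text
d [ 0.4585 -0.0078 -0.    ] roll 0.0008 rows 5.5 q [ 0.27 -0.13  1.99  0.    1.28  0.28] t 21.4 tool [0.4522 0.1507 0.2498] yaw -0.008
top mat (309, 152, 182, 163)
scene mat (201, 244, 213, 176)
```

View pics/mat.png

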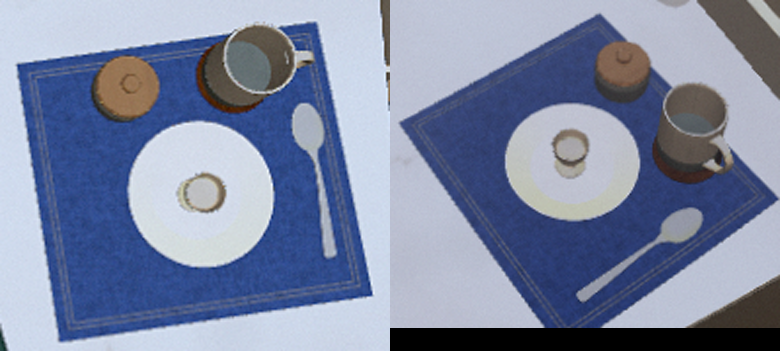

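The mat picture shows the cup near the middle of the dish, the spoon right of the dish and parallel to the mat edge, and the mug on the trivet with its handle right. I'll check the offsets in numbers and find the egg.

```bash
python3 - <<'E'
from look import *
from seg import *
np.set_printoptions(precision=4,suppress=True)
P=lambda x,y:(300+x/1.95,140+y/1.95); S=lambda x,y:(195+(x-390)/1.773,235+y/1.773)
for n,f,a,b in (('top',P,(259,60),(205,193)),('scene',S,(695,108),(571,148))):
    m=onz(n,*f(*a),.107)[:2]; c=onz(n,*f(*b),.059)[:2]
    T=onz(n,*({'top':(419.2,178.9),'scene':(362.1,320.8)}[n]),.015)[:2]; D=onz(n,*({'top':(402.7,239.1),'scene':(297.4,325.9)}[n]),.027)[:2]
    print(n,'mug-trivet',m-T,'cup-dish',c-D,'cup',c)
for n,f,bx in (('scene','s3.png',(195,135,235,172)),('top','t3.png',(110,200,150,236))):
    h=hsv(load(f)); m=(h[...,0]<18)&(h[...,1]>90); c=big(m,bx)
    if c is not None and len(c)>5:
        e=cv2.fitEllipse(c); print('egg',n,e,cv2.boundingRect(c),onz(n,*e[0],.046)[:2])
E
```

```text
top mug-trivet [-0.0009  0.003 ] cup-dish [-0.0012  0.0046] cup [ 0.4737 -0.1879]
scene mug-trivet [0.003  0.0062] cup-dish [-0.0014  0.0007] cup [ 0.4716 -0.197 ]
egg scene ((212.90753173828125, 151.8311004638672), (8.699004173278809, 11.242546081542969), 13.745110511779785) (208, 146, 10, 12) [0.529  0.4307]
egg top ((122.523193359375, 218.11593627929688), (4.469532489776611, 13.788318634033203), 12.79538631439209) (120, 212, 7, 14) [0.5297 0.4477]
```

>>> servo_tool(
  targets=[
    {"x":0.06,"y":0,"z":0,"roll":0,"hand":-0.4},
    {"x":0.14,"y":0,"z":0,"roll":0,"hand":-0.4},
    {"x":0.22,"y":0,"z":0,"roll":0,"hand":-0.4},
    {"x":0.3,"y":0,"z":0,"roll":0,"hand":-0.4},
    {"x":0.38,"y":0,"z":0,"roll":0,"hand":-0.4},
    {"x":0.44,"y":0.05,"z":0,"roll":0,"hand":-0.4},
    {"x":0.5,"y":0.1,"z":0.04,"roll":0,"hand":-0.4},
    {"x":0.554,"y":0.147,"z":0.1,"roll":0,"hand":-0.4},
    {"x":0.554,"y":0.147,"z":0.18,"roll":0,"hand":-0.4},
    {"x":0.554,"y":0.147,"z":0.22,"roll":0,"hand":-0.4},
  ],
)

```text
time: 22.35
tool_pos: [0.5289, 0.4241, 0.1351]
tcp_rot: [-2.23, -2.212, 0.006]
wrist_force: [-0.8, -0.2, -2.1]
width: 0.698
grip_force: 0.0
```

```bash
python3 - <<'E'
from look import *
from seg import *
delta([.5275,.4275,.09],-0.01)
E
```

```text
d [ 0.007  -0.0027  0.0902] roll 0.0006 rows 1.1 q [ 0.64  0.34  1.69 -0.    1.12  0.65] t 22.4 tool [0.5289 0.4241 0.1351] yaw -0.008
```

>>> servo_tool(
  targets=[
    {"x":0.007,"y":-0.0027,"z":0.05,"roll":0,"hand":-0.4},
    {"x":0.007,"y":-0.0027,"z":0.1,"roll":0,"hand":-0.4},
    {"x":0.007,"y":-0.0027,"z":0.14,"roll":0,"hand":-0.4},
    {"x":0.007,"y":-0.0027,"z":0.17,"roll":0,"hand":-0.4},
    {"x":0.007,"y":-0.0027,"z":0.185,"roll":0,"hand":-0.4},
    {"x":0.007,"y":-0.0027,"z":0.185,"roll":0,"hand":-0.4},
    {"x":0.007,"y":-0.0027,"z":0.185,"roll":0,"hand":-0.4},
    {"x":0.007,"y":-0.0027,"z":0.185,"roll":0,"hand":-0.4},
  ],
  grip_force=20,
)

```text
time: 23.02
tool_pos: [0.5284, 0.4284, 0.0492]
tcp_rot: [2.231, 2.211, 0.005]
wrist_force: [0.3, 0.8, 0.7]
width: 0.701
grip_force: 0.0
```

```bash
python3 - <<'E'
from look import *
from seg import *
delta([.5275,.4275,.04],-0.01)
p=bot.read_state()['tool_pos']
look('egg1.png',w=60,fac=6.5)
E
```

```text
d [-0.0019 -0.0019  0.0184] roll 0.0004 rows 0.2 q [ 0.64  0.43  1.74 -0.    0.97  0.65] t 23.0 tool [0.5284 0.4284 0.0492] yaw -0.009
top 100 188
scene 183 121
```

View pics/egg1.png

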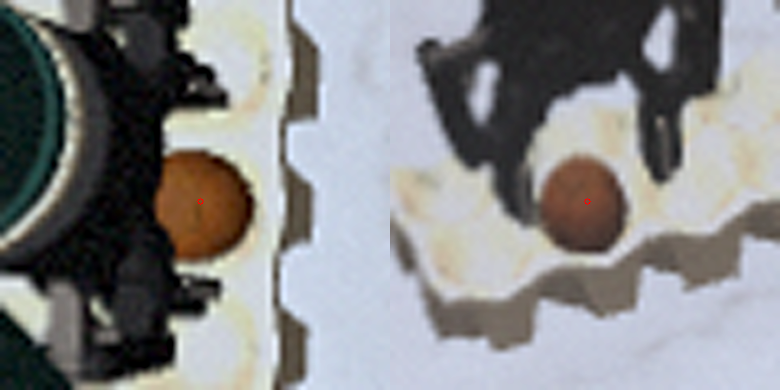

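The top view shows the egg at (203,205) midway between the fingers at rows 95 and 295; the finger centres lie about 3 mm left of it (towards +y). I'll shift 2 mm towards -y and go down to 40 mm.

>>> servo_tool(
  targets=[
    {"x":-0.005,"y":0,"z":0.008,"roll":0,"hand":-0.4},
    {"x":-0.005,"y":0,"z":0.014,"roll":0,"hand":-0.4},
    {"x":-0.005,"y":0,"z":0.014,"roll":0,"hand":-0.4},
    {"x":-0.005,"y":0,"z":0.014,"roll":0,"hand":-0.4},
    {"x":-0.005,"y":0,"z":0.014,"roll":0,"hand":-0.4},
    {"x":-0.005,"y":0,"z":0.014,"roll":0,"hand":-0.4},
  ],
)

```text
time: 23.62
tool_pos: [0.5271, 0.4253, 0.0405]
tcp_rot: [2.231, 2.212, 0.0]
wrist_force: [0.4, 0.1, -0.2]
width: 0.701
grip_force: 0.0
```

>>> servo_tool(
  targets=[
    {"x":0,"y":0,"z":0.002,"roll":0,"hand":0},
    {"x":0,"y":0,"z":0.002,"roll":0,"hand":0.2},
    {"x":0,"y":0,"z":0.002,"roll":0,"hand":0.4},
    {"x":0,"y":0,"z":0.002,"roll":0,"hand":0.4},
    {"x":0,"y":0,"z":0.002,"roll":0,"hand":0.4},
    {"x":0,"y":0,"z":0.002,"roll":0,"hand":0.4},
  ],
  grip_force=25,
)

```text
time: 24.12
tool_pos: [0.5272, 0.4253, 0.0396]
tcp_rot: [2.231, 2.212, 0.0]
wrist_force: [0.0, -0.6, 1.4]
width: 0.438
grip_force: 25.1
```

>>> servo_tool(
  targets=[
    {"x":0,"y":0,"z":-0.005,"roll":0,"hand":0.6},
    {"x":0,"y":0,"z":-0.015,"roll":0,"hand":0.6},
    {"x":0,"y":0,"z":-0.03,"roll":0,"hand":0.6},
    {"x":0,"y":0,"z":-0.06,"roll":0,"hand":0.6},
    {"x":0,"y":0,"z":-0.1,"roll":0,"hand":0.6},
    {"x":0,"y":0,"z":-0.15,"roll":0,"hand":0.6},
    {"x":0,"y":0,"z":-0.2,"roll":0,"hand":0.6},
    {"x":0,"y":0,"z":-0.24,"roll":0,"hand":0.6},
    {"x":0,"y":0,"z":-0.26,"roll":0,"hand":0.6},
    {"x":0,"y":0,"z":-0.26,"roll":0,"hand":0.6},
  ],
  grip_force=28,
)

```text
time: 24.95
tool_pos: [0.5292, 0.4269, 0.1746]
tcp_rot: [2.23, 2.211, 0.012]
wrist_force: [1.2, 0.2, -0.7]
width: 0.432
grip_force: 28.2
```

```bash
python3 - <<'E'
from look import *
delta([.45,.36,.24],.05); delta([.45,.15,.22],.05)
E
```

```text
d [-0.1344 -0.1564 -0.1324] roll -0.0186 rows 2.9 q [ 0.64  0.31  1.66 -0.    1.17  0.65] t 24.9 tool [0.5292 0.4269 0.1746] yaw -0.009
d [-0.5546 -0.1531 -0.0944] roll -0.0186 rows 7.0 q [ 0.64  0.31  1.66 -0.    1.17  0.65] t 24.9 tool [0.5292 0.4269 0.1746] yaw -0.009
```

Egg held (32–37 mm opening, steady grip). I carry it round the mill with gentle acceleration.

>>> servo_tool(
  targets=[
    {"x":-0.02,"y":-0.025,"z":-0.02,"roll":-0.003,"hand":0.6},
    {"x":-0.05,"y":-0.06,"z":-0.05,"roll":-0.006,"hand":0.6},
    {"x":-0.09,"y":-0.105,"z":-0.09,"roll":-0.01,"hand":0.6},
    {"x":-0.135,"y":-0.145,"z":-0.12,"roll":-0.014,"hand":0.6},
    {"x":-0.19,"y":-0.155,"z":-0.13,"roll":-0.0186,"hand":0.6},
    {"x":-0.25,"y":-0.155,"z":-0.13,"roll":-0.0186,"hand":0.6},
    {"x":-0.32,"y":-0.155,"z":-0.13,"roll":-0.0186,"hand":0.6},
    {"x":-0.39,"y":-0.155,"z":-0.12,"roll":-0.0186,"hand":0.6},
    {"x":-0.46,"y":-0.155,"z":-0.11,"roll":-0.0186,"hand":0.6},
    {"x":-0.53,"y":-0.153,"z":-0.1,"roll":-0.0186,"hand":0.6},
  ],
)

```text
time: 25.78
tool_pos: [0.4471, 0.1593, 0.218]
tcp_rot: [-2.164, -2.276, 0.002]
wrist_force: [-0.2, -0.1, -0.9]
width: 0.436
grip_force: 28.2
```

```bash
python3 - <<'E'
from look import *
delta([.474,-.197,.14],.12)
E
```

```text
d [-0.7143  0.0181  0.1564] roll -0.0221 rows 8.8 q [ 0.29 -0.11  2.03 -0.    1.22  0.24] t 25.8 tool [0.4471 0.1593 0.218 ] yaw 0.051
```

>>> servo_tool(
  targets=[
    {"x":-0.07,"y":0.002,"z":0.01,"roll":-0.002,"hand":0.6},
    {"x":-0.15,"y":0.004,"z":0.03,"roll":-0.005,"hand":0.6},
    {"x":-0.23,"y":0.006,"z":0.05,"roll":-0.007,"hand":0.6},
    {"x":-0.31,"y":0.008,"z":0.07,"roll":-0.01,"hand":0.6},
    {"x":-0.39,"y":0.01,"z":0.09,"roll":-0.012,"hand":0.6},
    {"x":-0.47,"y":0.012,"z":0.11,"roll":-0.015,"hand":0.6},
    {"x":-0.55,"y":0.014,"z":0.13,"roll":-0.018,"hand":0.6},
    {"x":-0.62,"y":0.016,"z":0.15,"roll":-0.022,"hand":0.6},
    {"x":-0.67,"y":0.018,"z":0.156,"roll":-0.022,"hand":0.6},
    {"x":-0.7,"y":0.018,"z":0.156,"roll":-0.022,"hand":0.6},
  ],
)

```text
time: 26.62
tool_pos: [0.4729, -0.1904, 0.1388]
tcp_rot: [-2.086, -2.344, 0.003]
wrist_force: [-0.5, 0.2, -0.1]
width: 0.433
grip_force: 28.2
```

```bash
python3 - <<'E'
from look import *
delta([.474,-.197,.09],.12)
E
```

```text
d [-0.0134  0.0009  0.0976] roll -0.0011 rows 1.2 q [-0.43  0.03  2.05 -0.    1.07 -0.55] t 26.6 tool [ 0.4729 -0.1904  0.1388] yaw 0.116
```

>>> servo_tool(
  targets=[
    {"x":-0.011,"y":0.001,"z":0.03,"roll":-0.001,"hand":0.6},
    {"x":-0.011,"y":0.001,"z":0.06,"roll":-0.001,"hand":0.6},
    {"x":-0.011,"y":0.001,"z":0.085,"roll":-0.001,"hand":0.6},
    {"x":-0.011,"y":0.001,"z":0.097,"roll":-0.001,"hand":0.6},
    {"x":-0.011,"y":0.001,"z":0.097,"roll":-0.001,"hand":0.6},
    {"x":-0.011,"y":0.001,"z":0.097,"roll":-0.001,"hand":0.6},
    {"x":-0.011,"y":0.001,"z":0.097,"roll":-0.001,"hand":0.6},
  ],
)

```text
time: 27.2
tool_pos: [0.4763, -0.1936, 0.0934]
tcp_rot: [2.081, 2.353, 0.0]
wrist_force: [0.4, 1.2, -0.8]
width: 0.433
grip_force: 28.2
```

```bash
python3 - <<'E'
from look import *
from seg import *
np.set_printoptions(precision=4,suppress=True)
delta([.474,-.197,.0636],.12)
tp=bot.read_state()['tool_pos']; zc=tp[2]-.0176+.0245
for n in ('scene','top'):
    im=shot(n,n+'_e.png'); h=hsv(im); c0=proj(n,[tp[0],tp[1],zc]).astype(int)
    m=((h[...,0]<18)|(h[...,0]>172))&(h[...,1]>85)&(h[...,2]>35)
    c=big(m,(c0[0]-20,c0[1]-20,c0[0]+20,c0[1]+20))
    if c is None or len(c)<6: print(n,'no egg'); continue
    e=cv2.fitEllipse(c); print(n,'pred',c0,'ell',np.round(e[0],1),np.round(e[1],1),cv2.boundingRect(c),onz(n,*e[0],zc)[:2],'tool',tp)
E
```

```text
d [-0.0062 -0.0054  0.0596] roll 0.0007 rows 0.7 q [-0.43  0.09  2.08  0.    0.97 -0.56] t 27.2 tool [ 0.4763 -0.1936  0.0934] yaw 0.122
scene pred [298 306] ell [300.4 305.6] [ 8.7 16.3] (296, 297, 10, 18) [ 0.4803 -0.1939] tool [ 0.4763 -0.1936  0.0934]
top pred [413 236] ell [409.1 236.7] [17.4 18.2] (400, 228, 19, 19) [ 0.4765 -0.1835] tool [ 0.4763 -0.1936  0.0934]
```

>>> servo_tool(
  targets=[
    {"x":-0.0062,"y":-0.005,"z":0.01,"roll":0,"hand":0.6},
    {"x":-0.0062,"y":-0.005,"z":0.02,"roll":0,"hand":0.6},
    {"x":-0.0062,"y":-0.005,"z":0.03,"roll":0,"hand":0.6},
    {"x":-0.0062,"y":-0.005,"z":0.04,"roll":0,"hand":0.6},
    {"x":-0.0062,"y":-0.005,"z":0.045,"roll":0,"hand":0.6},
    {"x":-0.0062,"y":-0.005,"z":0.045,"roll":0,"hand":0.6},
    {"x":-0.0062,"y":-0.005,"z":0.045,"roll":0,"hand":0.6},
    {"x":-0.0062,"y":-0.005,"z":0.045,"roll":0,"hand":0.6},
  ],
)

```text
time: 27.97
tool_pos: [0.4739, -0.197, 0.0705]
tcp_rot: [2.082, 2.353, 0.0]
wrist_force: [-0.7, 0.7, -0.5]
width: 0.436
grip_force: 28.2
```

```bash
python3 - <<'E'
from look import *
delta([.474,-.197,.0596],.12); print(bot.read_state()['wrist_force'])
E
```

```text
d [-0.      0.0001  0.0217] roll 0.0007 rows 0.3 q [-0.44  0.12  2.1   0.    0.92 -0.56] t 28.0 tool [ 0.4739 -0.197   0.0705] yaw 0.122
[-0.68897871  0.66211432 -0.48104887]
```

>>> servo_tool(
  targets=[
    {"x":0,"y":0,"z":0.002,"roll":0,"hand":0.6},
    {"x":0,"y":0,"z":0.005,"roll":0,"hand":0.6},
    {"x":0,"y":0,"z":0.008,"roll":0,"hand":0.6},
    {"x":0,"y":0,"z":0.011,"roll":0,"hand":0.6},
    {"x":0,"y":0,"z":0.014,"roll":0,"hand":0.6},
    {"x":0,"y":0,"z":0.016,"roll":0,"hand":0.6},
    {"x":0,"y":0,"z":0.018,"roll":0,"hand":0.6},
    {"x":0,"y":0,"z":0.018,"roll":0,"hand":0.6},
  ],
)

```text
time: 28.63
tool_pos: [0.4736, -0.1969, 0.0611]
tcp_rot: [-2.082, -2.352, 0.0]
wrist_force: [0.4, -0.1, -0.4]
width: 0.433
grip_force: 28.2
```

>>> servo_tool(
  targets=[
    {"x":0,"y":0,"z":0.001,"roll":0,"hand":0.6},
    {"x":0,"y":0,"z":0.002,"roll":0,"hand":0.6},
    {"x":0,"y":0,"z":0.003,"roll":0,"hand":0.6},
    {"x":0,"y":0,"z":0.004,"roll":0,"hand":0.6},
    {"x":0,"y":0,"z":0.004,"roll":0,"hand":0.6},
    {"x":0,"y":0,"z":0.004,"roll":0,"hand":0.6},
  ],
)

```text
time: 29.13
tool_pos: [0.4739, -0.197, 0.0595]
tcp_rot: [2.082, 2.353, 0.0]
wrist_force: [0.5, -0.1, -0.1]
width: 0.437
grip_force: 28.3
```

>>> servo_tool(
  targets=[
    {"x":0,"y":0,"z":0.001,"roll":0,"hand":0.6},
    {"x":0,"y":0,"z":0.002,"roll":0,"hand":0.6},
    {"x":0,"y":0,"z":0.002,"roll":0,"hand":0.6},
    {"x":0,"y":0,"z":0.002,"roll":0,"hand":0.6},
    {"x":0,"y":0,"z":0.002,"roll":0,"hand":0.6},
  ],
)

```text
time: 29.55
tool_pos: [0.4742, -0.1972, 0.0587]
tcp_rot: [2.081, 2.352, 0.0]
wrist_force: [-1.2, -0.3, 1.7]
width: 0.432
grip_force: 28.5
```

>>> servo_tool(
  targets=[
    {"x":0,"y":0,"z":0,"roll":0,"hand":0.1},
    {"x":0,"y":0,"z":0,"roll":0,"hand":0.05},
    {"x":0,"y":0,"z":0,"roll":0,"hand":0},
    {"x":0,"y":0,"z":0,"roll":0,"hand":-0.1},
    {"x":0,"y":0,"z":0,"roll":0,"hand":-0.2},
    {"x":0,"y":0,"z":0,"roll":0,"hand":-0.3},
    {"x":0,"y":0,"z":0,"roll":0,"hand":-0.4},
    {"x":0,"y":0,"z":0,"roll":0,"hand":-0.4},
  ],
  grip_force=20,
)

```text
time: 30.22
tool_pos: [0.4738, -0.1969, 0.0584]
tcp_rot: [-2.082, -2.353, 0.0]
wrist_force: [0.3, -0.4, 0.5]
width: 0.698
grip_force: 0.0
```

>>> servo_tool(
  targets=[
    {"x":0,"y":0,"z":-0.01,"roll":0,"hand":-0.4},
    {"x":0,"y":0,"z":-0.03,"roll":0,"hand":-0.4},
    {"x":0,"y":0,"z":-0.07,"roll":0,"hand":-0.4},
    {"x":0,"y":0,"z":-0.13,"roll":0,"hand":-0.4},
    {"x":0,"y":0,"z":-0.2,"roll":0,"hand":-0.6},
    {"x":0,"y":0,"z":-0.28,"roll":0,"hand":-0.8},
    {"x":0,"y":0,"z":-0.36,"roll":0,"hand":-1},
    {"x":0,"y":0,"z":-0.44,"roll":0,"hand":-1},
    {"x":0,"y":0,"z":-0.46,"roll":0,"hand":-1},
  ],
)

```text
time: 30.97
tool_pos: [0.477, -0.1984, 0.2979]
tcp_rot: [2.073, 2.343, 0.006]
wrist_force: [1.4, -0.6, 1.3]
width: 1.002
grip_force: 0.0
```

```bash
python3 - <<'E'
from look import *
from seg import *
np.set_printoptions(precision=4,suppress=True)
delta([.59,.284,.31],.1)
zc=.041+.0245
for n in ('scene','top'):
    im=shot(n,n+'_f.png'); h=hsv(im); c0=proj(n,[.474,-.197,zc]).astype(int)
    m=((h[...,0]<18)|(h[...,0]>172))&(h[...,1]>85)&(h[...,2]>35)
    c=big(m,(c0[0]-22,c0[1]-22,c0[0]+22,c0[1]+22))
    if c is None or len(c)<6: print(n,'no egg'); continue
    e=cv2.fitEllipse(c); print(n,'pred',c0,'ell',np.round(e[0],1),np.round(e[1],1),round(e[2]),cv2.boundingRect(c),onz(n,*e[0],zc)[:2])
# mill now: scene head/foot from the first crops
print('foot sc',[onz('scene',150+x/4.4,105+y/4.4,0)[:2] for x,y in ((416,325),(518,325),(467,362))])
E
```

```text
d [ 0.9299  0.3422 -0.0269] roll 0.0071 rows 11.9 q [-0.44 -0.08  1.86  0.    1.35 -0.56] t 31.0 tool [ 0.477  -0.1984  0.2979] yaw 0.122
scene pred [298 316] ell [296.8 314.6] [16.2 16.9] 5 (289, 306, 17, 18) [ 0.4738 -0.1915]
top pred [410 238] ell [406.2 238.4] [17.5 17.8] 91 (397, 230, 19, 18) [ 0.4746 -0.1883]
foot sc [array([0.5822, 0.3237]), array([0.6431, 0.2919]), array([0.5971, 0.2753])]
```

The egg sits in the cup: it is round in both views (16×17 and 17.5×18 px) and in line with the cup. Last is the mill.

```bash
python3 - <<'E'
from look import *
from seg import *
np.set_printoptions(precision=4,suppress=True)
print('head',onz('scene',253.2,121.4,.21)[:2],onz('top',163.2,165.8,.21)[:2])
im=load('scene_f.png'); g=cv2.cvtColor(im,cv2.COLOR_RGB2LAB).astype(int)
# mill silhouette per row from the scene: brownish (b high) columns
for r in (112,116,120,124,128,134,150,170,180,185):
    b=g[r,235:275,2]; idx=np.where(b>129)[0]+235; print(r,idx.min() if len(idx) else None,idx.max() if len(idx) else None,end=' | ')
print(); delta([.611,.305,.30],1.1)
E
```

```text
head [0.6115 0.3077] [0.6106 0.3085]
112 235 274 | 116 239 274 | 120 243 274 | 124 244 272 | 128 245 273 | 134 235 274 | 150 235 274 | 170 245 266 | 180 245 266 | 185 248 262 | 
d [ 0.9654  0.3907 -0.0142] roll -0.3113 rows 12.5 q [-0.44 -0.08  1.86  0.    1.35 -0.56] t 31.1 tool [ 0.4759 -0.1979  0.2937] yaw 0.122
```

>>> servo_tool(
  targets=[
    {"x":0.06,"y":0.02,"z":0,"roll":-0.03,"hand":-1},
    {"x":0.14,"y":0.05,"z":0,"roll":-0.06,"hand":-1},
    {"x":0.22,"y":0.08,"z":0,"roll":-0.1,"hand":-1},
    {"x":0.3,"y":0.11,"z":-0.02,"roll":-0.14,"hand":-1},
    {"x":0.37,"y":0.14,"z":-0.02,"roll":-0.18,"hand":-1},
    {"x":0.44,"y":0.17,"z":-0.02,"roll":-0.22,"hand":-1},
    {"x":0.51,"y":0.2,"z":-0.02,"roll":-0.25,"hand":-1},
    {"x":0.58,"y":0.22,"z":-0.02,"roll":-0.29,"hand":-1},
    {"x":0.65,"y":0.25,"z":-0.02,"roll":-0.311,"hand":-1},
    {"x":0.72,"y":0.28,"z":-0.02,"roll":-0.311,"hand":-1},
  ],
)

```text
time: 31.9
tool_pos: [0.5677, 0.179, 0.296]
tcp_rot: [-0.728, -3.053, 0.003]
wrist_force: [0.8, -0.1, -0.3]
width: 0.998
grip_force: 0.0
```

```bash
python3 - <<'E'
from look import *
delta([.611,.305,.29],1.1)
E
```

```text
d [0.0364 0.2639 0.0113] roll 0.0008 rows 3.2 q [ 0.26  0.08  1.7  -0.    1.37 -0.84] t 31.9 tool [0.5677 0.179  0.296 ] yaw 1.102
```

>>> servo_tool(
  targets=[
    {"x":0.01,"y":0.07,"z":0.005,"roll":0,"hand":-1},
    {"x":0.02,"y":0.15,"z":0.01,"roll":0,"hand":-1},
    {"x":0.03,"y":0.22,"z":0.01,"roll":0,"hand":-1},
    {"x":0.036,"y":0.267,"z":0.01,"roll":0,"hand":-1},
    {"x":0.036,"y":0.267,"z":0.01,"roll":0,"hand":-1},
    {"x":0.036,"y":0.267,"z":0.01,"roll":0,"hand":-1},
    {"x":0.036,"y":0.267,"z":0.01,"roll":0,"hand":-1},
  ],
)

```text
time: 32.48
tool_pos: [0.6126, 0.3037, 0.2913]
tcp_rot: [-0.733, -3.052, 0.004]
wrist_force: [-0.1, -0.1, 0.8]
width: 0.999
grip_force: 0.0
```

```bash
python3 - <<'E'
from look import *
delta([.611,.307,.19],1.1)
E
```

```text
d [0.0054 0.0051 0.2027] roll -0.0002 rows 2.4 q [ 0.42  0.25  1.51 -0.    1.38 -0.68] t 32.5 tool [0.6126 0.3037 0.2913] yaw 1.099
```

>>> servo_tool(
  targets=[
    {"x":0.004,"y":0.004,"z":0.02,"roll":0,"hand":-1},
    {"x":0.004,"y":0.004,"z":0.05,"roll":0,"hand":-1},
    {"x":0.004,"y":0.004,"z":0.09,"roll":0,"hand":-1},
    {"x":0.004,"y":0.004,"z":0.13,"roll":0,"hand":-1},
    {"x":0.004,"y":0.004,"z":0.17,"roll":0,"hand":-1},
    {"x":0.004,"y":0.004,"z":0.195,"roll":0,"hand":-1},
    {"x":0.004,"y":0.004,"z":0.205,"roll":0,"hand":-1},
    {"x":0.004,"y":0.004,"z":0.205,"roll":0,"hand":-1},
    {"x":0.004,"y":0.004,"z":0.205,"roll":0,"hand":-1},
  ],
)

```text
time: 33.23
tool_pos: [0.6129, 0.3069, 0.1914]
tcp_rot: [0.735, 3.054, 0.001]
wrist_force: [0.8, 0.3, -0.0]
width: 1.004
grip_force: 0.0
```

>>> servo_tool(
  targets=[
    {"x":0,"y":0,"z":0,"roll":0,"hand":-0.5},
    {"x":0,"y":0,"z":0,"roll":0,"hand":-0.3},
    {"x":0,"y":0,"z":0,"roll":0,"hand":0},
    {"x":0,"y":0,"z":0,"roll":0,"hand":0.3},
    {"x":0,"y":0,"z":0,"roll":0,"hand":0.3},
    {"x":0,"y":0,"z":0,"roll":0,"hand":0.3},
    {"x":0,"y":0,"z":0,"roll":0,"hand":0.3},
  ],
  grip_force=40,
)

```text
time: 33.82
tool_pos: [0.6138, 0.3077, 0.1931]
tcp_rot: [0.733, 3.052, 0.003]
wrist_force: [-0.4, -0.7, 6.0]
width: 0.629
grip_force: 42.5
```

>>> servo_tool(
  targets=[
    {"x":0,"y":0,"z":0,"roll":0,"hand":0.4},
    {"x":0,"y":0,"z":-0.01,"roll":0,"hand":0.4},
    {"x":0,"y":0,"z":-0.03,"roll":0,"hand":0.4},
    {"x":0,"y":0,"z":-0.06,"roll":0,"hand":0.4},
    {"x":0,"y":0,"z":-0.09,"roll":0,"hand":0.4},
    {"x":0,"y":0,"z":-0.12,"roll":0,"hand":0.4},
    {"x":0,"y":0,"z":-0.12,"roll":0,"hand":0.4},
    {"x":0,"y":0,"z":-0.12,"roll":0,"hand":0.4},
  ],
  grip_force=70,
)

```text
time: 34.48
tool_pos: [0.6132, 0.3075, 0.252]
tcp_rot: [0.734, 3.053, 0.002]
wrist_force: [0.1, -0.1, -3.9]
width: 0.621
grip_force: 73.7
```

```bash
python3 - <<'E'
from look import *
delta([.457,-.054,.245],1.1)
print(bot.read_state()['wrist_force'])
E
```

```text
d [-0.0501 -0.786   0.0128] roll -0.0002 rows 9.4 q [ 0.43  0.27  1.56 -0.    1.31 -0.67] t 34.5 tool [0.6132 0.3075 0.252 ] yaw 1.099
[ 0.12961621 -0.14863918 -3.91494568]
```

>>> servo_tool(
  targets=[
    {"x":0,"y":-0.015,"z":0,"roll":0,"hand":0.5},
    {"x":0,"y":-0.045,"z":0,"roll":0,"hand":0.5},
    {"x":-0.005,"y":-0.09,"z":0,"roll":0,"hand":0.5},
    {"x":-0.01,"y":-0.145,"z":0,"roll":0,"hand":0.5},
    {"x":-0.015,"y":-0.205,"z":0,"roll":0,"hand":0.5},
    {"x":-0.02,"y":-0.265,"z":0,"roll":0,"hand":0.5},
    {"x":-0.023,"y":-0.325,"z":0,"roll":0,"hand":0.5},
    {"x":-0.026,"y":-0.385,"z":0,"roll":0,"hand":0.5},
    {"x":-0.03,"y":-0.445,"z":0,"roll":0,"hand":0.5},
    {"x":-0.033,"y":-0.505,"z":0,"roll":0,"hand":0.5},
  ],
)

```text
time: 35.32
tool_pos: [0.5104, 0.0731, 0.249]
tcp_rot: [-0.733, -3.052, 0.002]
wrist_force: [0.8, -0.8, -2.6]
width: 0.622
grip_force: 74.0
```

>>> servo_tool(
  targets=[
    {"x":-0.003,"y":-0.055,"z":0,"roll":0,"hand":0.5},
    {"x":-0.006,"y":-0.11,"z":0,"roll":0,"hand":0.5},
    {"x":-0.01,"y":-0.16,"z":0,"roll":0,"hand":0.5},
    {"x":-0.013,"y":-0.205,"z":0,"roll":0,"hand":0.5},
    {"x":-0.015,"y":-0.24,"z":0,"roll":0,"hand":0.5},
    {"x":-0.016,"y":-0.265,"z":0,"roll":0,"hand":0.5},
    {"x":-0.017,"y":-0.28,"z":0,"roll":0,"hand":0.5},
    {"x":-0.017,"y":-0.28,"z":0,"roll":0,"hand":0.5},
    {"x":-0.017,"y":-0.28,"z":0,"roll":0,"hand":0.5},
  ],
)

```text
time: 36.07
tool_pos: [0.456, -0.0537, 0.2501]
tcp_rot: [-0.735, -3.053, -0.001]
wrist_force: [0.3, 0.2, -1.8]
width: 0.618
grip_force: 74.2
```

```bash
python3 - <<'E'
from look import *
delta([.456,-.054,.196],1.1)
E
```

```text
d [-0.0004 -0.0005  0.1082] roll -0.0006 rows 1.3 q [-0.17 -0.17  2.02  0.    1.29 -1.27] t 36.1 tool [ 0.456  -0.0537  0.2501] yaw 1.098
```

>>> servo_tool(
  targets=[
    {"x":0,"y":0,"z":0.02,"roll":0,"hand":0.5},
    {"x":0,"y":0,"z":0.045,"roll":0,"hand":0.5},
    {"x":0,"y":0,"z":0.07,"roll":0,"hand":0.5},
    {"x":0,"y":0,"z":0.09,"roll":0,"hand":0.5},
    {"x":0,"y":0,"z":0.1,"roll":0,"hand":0.5},
    {"x":0,"y":0,"z":0.104,"roll":0,"hand":0.5},
    {"x":0,"y":0,"z":0.106,"roll":0,"hand":0.5},
    {"x":0,"y":0,"z":0.108,"roll":0,"hand":0.5},
    {"x":0,"y":0,"z":0.108,"roll":0,"hand":0.5},
    {"x":0,"y":0,"z":0.108,"roll":0,"hand":0.5},
  ],
)

```text
time: 36.9
tool_pos: [0.4571, -0.0539, 0.1976]
tcp_rot: [0.734, 3.053, 0.0]
wrist_force: [-0.6, 0.3, -1.8]
width: 0.619
grip_force: 74.2
```

>>> servo_tool(
  targets=[
    {"x":0,"y":0,"z":0.002,"roll":0,"hand":0.5},
    {"x":0,"y":0,"z":0.003,"roll":0,"hand":0.5},
    {"x":0,"y":0,"z":0.004,"roll":0,"hand":0.5},
    {"x":0,"y":0,"z":0.004,"roll":0,"hand":0.5},
    {"x":0,"y":0,"z":0.004,"roll":0,"hand":0.5},
  ],
)

```text
time: 37.32
tool_pos: [0.4576, -0.0541, 0.1963]
tcp_rot: [0.734, 3.052, -0.0]
wrist_force: [0.5, -0.9, 6.6]
width: 0.617
grip_force: 74.8
```

Contact (+6.6 N). Releasing slowly, then straight up.

>>> servo_tool(
  targets=[
    {"x":0,"y":0,"z":0,"roll":0,"hand":-0.25},
    {"x":0,"y":0,"z":0,"roll":0,"hand":-0.35},
    {"x":0,"y":0,"z":0,"roll":0,"hand":-0.6},
    {"x":0,"y":0,"z":0,"roll":0,"hand":-1},
    {"x":0,"y":0,"z":0,"roll":0,"hand":-1},
    {"x":0,"y":0,"z":0,"roll":0,"hand":-1},
    {"x":0,"y":0,"z":-0.03,"roll":0,"hand":-1},
    {"x":0,"y":0,"z":-0.08,"roll":0,"hand":-1},
    {"x":0,"y":0,"z":-0.14,"roll":0,"hand":-1},
    {"x":0,"y":0,"z":-0.2,"roll":0,"hand":-1},
  ],
)

```text
time: 38.15
tool_pos: [0.4558, -0.0536, 0.295]
tcp_rot: [-0.734, -3.052, 0.0]
wrist_force: [0.7, -0.0, 0.1]
width: 1.001
grip_force: 0.0
```

>>> servo_tool(
  targets=[
    {"x":0,"y":0.08,"z":-0.02,"roll":0,"hand":-1},
    {"x":0,"y":0.16,"z":-0.02,"roll":0,"hand":-1},
    {"x":0,"y":0.24,"z":-0.02,"roll":0,"hand":-1},
    {"x":0,"y":0.32,"z":-0.02,"roll":0,"hand":-1},
    {"x":0,"y":0.4,"z":-0.02,"roll":0,"hand":-1},
    {"x":0,"y":0.48,"z":-0.02,"roll":0,"hand":-1},
    {"x":0,"y":0.54,"z":-0.02,"roll":0,"hand":-1},
    {"x":0,"y":0.54,"z":-0.02,"roll":0,"hand":-1},
    {"x":0,"y":0.54,"z":-0.02,"roll":0,"hand":-1},
  ],
)

```text
time: 38.9
tool_pos: [0.5793, 0.1881, 0.3038]
tcp_rot: [-0.73, -3.054, 0.002]
wrist_force: [-1.0, -0.2, -0.2]
width: 0.999
grip_force: 0.0
```

```bash
python3 - <<'E'
from look import *
from seg import *
np.set_printoptions(precision=4,suppress=True)
T=shot('top','t9.png'); S=shot('scene','s9.png'); print(bot.read_state()['time'],bot.read_state()['tool_pos'])
for n,im,f0 in (('top',T,'t3.png'),('scene',S,'s3.png')):
    h=hsv(im); h0=hsv(load(f0))
    d=np.abs(im.astype(int)-load(f0)).sum(2)
    # what changed on the mat since the check picture: mill and egg only
    reg=proj(n,[.456,-.054,.1]).astype(int)
    cs=[c for c in cv2.findContours((d>60).astype(np.uint8),cv2.RETR_EXTERNAL,cv2.CHAIN_APPROX_NONE)[0] if cv2.contourArea(c)>40]
    print(n,'changed',[cv2.boundingRect(c) for c in cs],'mill pred foot',proj(n,[.456,-.054,.003]).round(),'head',proj(n,[.456,-.054,.21]).round(),'top',proj(n,[.456,-.054,.238]).round(),'egg',proj(n,[.474,-.197,.065]).round())
    # spoon: grey/white blob on the mat right of the dish
    sp=(h[...,1]<70)&(h[...,2]>90); bx=(445,180,480,285) if n=='top' else (290,345,380,410)
    c=big(sp,bx); r=cv2.minAreaRect(c); p=cv2.boxPoints(r); L=sorted([(np.linalg.norm(p[i]-p[(i+1)%4]),i) for i in range(4)])
    i,j=L[0][1],L[1][1]; a=(p[i]+p[(i+1)%4])/2; b=(p[j]+p[(j+1)%4])/2
    A,B=onz(n,*a,.01),onz(n,*b,.01); v=B-A; v=v if v[0]>0 else -v
    D=onz(n,*({'top':(402.7,239.1),'scene':(297.4,325.9)}[n]),.027); m=(A+B)/2-D; c_,s_=np.cos(.128),np.sin(.128)
    print(' spoon len',np.linalg.norm(v),'yaw',np.arctan2(v[1],v[0]),'rel dish in mat axes',m[0]*c_+m[1]*s_,-m[0]*s_+m[1]*c_)
E
```

```text
39.0 [0.5788 0.1862 0.3044]
top changed [(316, 405, 17, 15), (305, 110, 19, 16), (330, 90, 163, 9), (357, 39, 203, 13), (0, 0, 560, 420)] mill pred foot [341. 248.] head [359. 246.] top [362. 245.] egg [410. 239.]
 spoon len 0.1857592521074783 yaw 0.037211893825618444 rel dish in mat axes -0.001923629255584855 -0.1428710963359209
scene changed [(288, 305, 18, 20), (246, 222, 30, 79), (244, 152, 24, 37), (0, 145, 23, 87), (0, 47, 24, 30), (0, 0, 279, 169)] mill pred foot [263. 288.] head [260. 232.] top [260. 223.] egg [298. 317.]
 spoon len 0.10597386724173403 yaw -0.5009584516869595 rel dish in mat axes 0.010048653504820947 -0.19005432083323667
```

```bash
python3 -c "
from h import *
print(ticket.finish_job())"
```

```text
the job is handed in; nothing more can be done
None
```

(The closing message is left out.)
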